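# Nip up the vice's loose foot nut

## Robot

A 6-joint arm with a two-finger parallel gripper is mounted at the origin on the work surface. World frame = base frame: x ahead of the robot, y to its left, z up, the work surface at z = 0. Lengths are in mm, angles in rad, forces in N, time in s.
With the tool pointing down it reaches from about 300 to 775 mm from the base axis. Payload 14.6 kg.
Tool frame: the origin (TCP) lies on the front face of the gripper's body, between the roots of the fingers; the fingertips stand 97 mm ahead of it and the grasp point (between the pads) lies 78 mm ahead of it; z points along the fingers, y is the line along which they close (so a half turn about z gives the same grasp; the last joint's range is limited). The gripper opens to 94 mm and grips with 3 to 60 N. Pads are 16 mm wide; open, the fingers measure 119 mm over their backs; the gripper's body (75 mm by 177 mm) begins 78 mm behind the grasp point.
Start: joints at [-1.368, 0.3, 1.521, -0, 1.321, -0.067], TCP at [146.59, -530.096, 302.646] pointing down, gripper open.
Joint ranges: [-3.03, 3.03], [-0.79, 2.21], [0.23, 2.52], [-1.04, 4.18], [0, 3.07], [-2.55, 2.55]. Speed limits (rad/s): [2.22, 2.22, 2.57, 3.14, 3.14, 3.14].

## Interface

Orientations are given as [roll, pitch, yaw] about the fixed x, y, z axes, in that order (R = Rz(yaw) Ry(pitch) Rx(roll)).
In Python, from cell import * gives the robot as it stands.
- The arm moves only by the tool carry_out, never from a script. Its arguments are lists of equal length, an entry for each row: "slide": the shift along the world's x, y, z scaled (see below), a list of three; "dr": the turn, a rotation vector about the world's x, y, z scaled (see below), a list of three; "gripper": the opening in per cent of the stroke, from 0 (shut) to 100 (fully open). A call has 1 to 10 rows; each row is the pose to reach, as a shift and turn from the pose commanded when the call began, turning the shorter way round; what a row does not reach only later rows make up. The controller multiplies each number of a shift by 0.25 m and each number of a turn by 360 degrees. A row lasts 1/12 s, in which the tool goes at most 41.7 mm and 7.16 degrees, less where a joint would pass 70% of its speed; a pose out of reach is approached as far as the arm can. A call with a number of a shift or a turn outside -1 to 1 is refused whole. A call with a gripper value outside its range is refused whole. The fingers move at their own pace and stop on an object; "newtons" is the grip in N (left out, the last holds). Time passes only in rows, so rows that repeat a pose let the fingers close. It gives the time, the measured TCP pose, the force, the opening and the grip force at its end, in the units of the state.
- read_state(): the state, without advancing time (a new reading comes with each control period).
- camera(name): name is "scene" or "top"; returns the picture (384x512x3 uint8, red, green, blue); there is no depth.
- camera_model(name): a dict with "vfov" (degrees; the focal length in pixels is half the picture's height over the tangent of half this angle, whatever the lens; pixels are square), "cx", "cy" (the principal point, pixels), "k1" (the pictures are not rectified: a ray, as slopes to the right and down, at radius r is drawn at 1 + k1 r^2 times it, then the intrinsics apply), "R" (3x3) and "t" (3): a world point X has camera coordinates R X + t. Camera axes: x right, y down, z forward; pixel columns grow to the right and rows downward; lengths in mm; the calibration is good to about 2 mm. A picture is of the moment at which its call begins. camera_model takes no time and is no camera call.
- sign_off(): hands the job in; it is judged then, once.
The state is a dict: "clock": time; "joints": joint angles; "qd": joint speeds; "effort": joint torques, N m; "eef_pos": TCP position; "eef_rot": TCP orientation; "wrist_force": force on the tool from outside, world axes, zero at the start; "moment": the same for the moment, N m; "finger_gap": finger opening in mm; "finger_force": force on a finger pad.
Only numpy, scipy, OpenCV 4.12 (cv2) and the standard library are available. Lean on these libraries where they do the work, as an engineer would, in place of code of your own. Each camera call takes 0.05 s, during which the arm holds its last target. There are 200 camera calls.

## Task

The bench vice has worked loose: the nut on its foot lug nearest the cork mat needs tightening. Take the spanner that fits from the mat and turn the nut clockwise until it comes up firm; the ribs beside it leave only a short swing, so lift the spanner off and reseat it for each stroke. Turn the nut with the spanner only, then lay the spanner down flat on the cork mat (do not drop it), and leave everything else where it lies.

Things in the scene. Friction and masses are not known exactly. Their poses are not given: they have to be found in the camera images.
- foot_nut (a joint): the loose hex nut's turn about its upright stud, rad: negative while loose, grows as it turns clockwise seen from above, 0 = hard up on its lug, where it stops dead (it starts 1.65 to 2.0 short). It turns clockwise with a steady drag of about 0.2 N m, backwards with about twice that, and stays where it is left
- nut (a point): centre of that steel hex nut, half-way up: 30 mm across flats, 35 mm across corners, 18 mm high, bevelled top rim, on a washer 44 mm across. x axis to a corner of the hexagon (corners every 60 degrees), z up; turns with the nut. Washer top (nut's underside) 9 mm below this point, 49 mm above the bench; a 20 mm stud stands 8 mm out of the nut's top
- vice: dark iron bench vice, 160 mm high, an orange comb in its jaws, fixed on a wooden plinth 232 x 236 mm, 30 mm high. Origin on the bench under its round hub; x along the screw, from tommy bar to anvil; the loose nut is at (0, -92 mm). Three like lugs with nuts: at -y (the loose one), +y and +x. Jaws 82 mm, comb 102 mm wide across y, clear behind the lug
- lug (a point): on the loose nut's lug, at the washer's centre on its top face, 46 mm above the bench; x, y as vice, -y straight out. The lug ends, flush with the plinth, 26 mm out from here. Ribs 10 mm thick and at least 70 mm above the bench run out along both sides to its end, inner faces at x = -37 and +37 mm: they stop a seated spanner's handle 43 degrees (0.75 rad) either side of -y. Hub 42 mm behind
- spanner_mid (a point): in the handle of the larger, fitting open-ended spanner, half-way up, 85 mm from the jaw centre; steel, 178 mm long, about 0.36 kg, balance point about 25 mm nearer the jaw. x along the handle away from the jaw, z up. Lies flat, this point 7 mm above the mat. Handle bar 18 mm wide, 12 mm thick, from 30 to 150 mm from the jaw centre, eye end 24 mm wide at 162 mm
- spanner: the same larger spanner at the underside of its jaw centre (goes over the nut's axis); axes as spanner_mid. Head 59 mm wide, 14 mm thick. Jaw 31.8 mm wide, flats parallel to x, throat 18 mm from here, tips 16 mm the other way. It goes over the nut from above when its x points along a nut corner (7 degrees of play each way), down onto the washer
- small_spanner_mid (a point): middle of the smaller spanner of the same shape (128 mm long, 10 mm thick, 18 mm jaw), too small for the nut, also lying on the mat; to be left alone
- cork_mat: cork mat, 250 mm along its x, 270 mm along its y, 4 mm thick, fixed flat on the bench; origin under its centre
- cover_plate: pressed dull silver harmonica cover plate, 114 x 34 mm, 10 mm high, lying open side down; origin under its centre. A bystander
- feeler_gauge: steel feeler gauge in a brass sheath, 120 x 18 mm, 14 mm high, lying flat; origin under the sheath's centre. A bystander
- reed_lifter: reed lifter, 154 mm long and 19 mm high: round wooden handle, steel blade with rubber tip; origin underneath, near its middle. A bystander
- harmonica: assembled harmonica, 106 x 34 mm, 27 mm high; origin under its centre. A bystander
- spare_comb: orange plastic harmonica comb, 102 x 28 mm, 7 mm thick, lying flat; origin under its centre. A bystander
- screwdriver: screwdriver 170 mm long with a wooden handle 26 mm thick; origin underneath, at half its length. A bystander

How it is judged:
By the outcome, as a careful person would: the job done as asked, in the order asked, and still so for the second after the job is handed in, with the robot touching nothing.
It also fails if it takes over 64 s, if anything falls off the work surface, if the arm or the gripper's body presses on something with over 40 N, if the wrist force passes 120 N, or if a joint passes its speed limit or range.

## Working session

There is one attempt and no reset: what is moved stays moved. The work goes in short steps, Python scripts to look and compute and a tool call to move; the robot and the scene stay as the last step left them, time stands still between calls to the robot, and variables do not carry over. Pictures are saved under pics/ and viewed, at most 10 in all, crops included, and the job is handed in when it is done.

Besides the shell and the picture viewer there is one more tool, called after "Emit:" in YAML: its name, and indented under it one key for each argument. carry_out: Moves the arm, as the interface text tells. Its arguments: {"type":"object","properties":{"slide":{"type":"array","items":{"type":"array","items":{"type":"number","minimum":-1,"maximum":1}}},"dr":{"type":"array","items":{"type":"array","items":{"type":"number","minimum":-1,"maximum":1}}},"gripper":{"type":"array","items":{"type":"number"}},"newtons":{"type":"number"}},"required":["slide","dr","gripper"]}

```bash
mkdir -p pics
cat > h.py <<'E'
import numpy as np,cv2
from cell import *
def ray(n,u,v):
    m=camera_model(n);f=192/np.tan(np.radians(m['vfov'])/2)
    d=np.array([(u-m['cx'])/f,(v-m['cy'])/f]);s=d.copy()
    for _ in range(30): s=d/(1+m['k1']*(s@s))
    R=np.array(m['R']);t=np.array(m['t'])
    return -R.T@t,R.T@np.array([s[0],s[1],1])
def onz(n,u,v,z):
    o,d=ray(n,u,v);return o+d*(z-o[2])/d[2]
def proj(n,X):
    m=camera_model(n);f=192/np.tan(np.radians(m['vfov'])/2)
    c=np.array(m['R'])@np.array(X,float)+np.array(m['t']);s=c[:2]/c[2]
    s=s*(1+m['k1']*(s@s));return s*f+[m['cx'],m['cy']]
def save(n,fn,crop=None,k=1):
    im=camera(n)[:,:,::-1]
    if crop: x0,y0,x1,y1=crop;im=im[y0:y1,x0:x1]
    cv2.imwrite('pics/'+fn,cv2.resize(im,None,fx=k,fy=k,interpolation=cv2.INTER_CUBIC))
E
python3 - <<'E'
from h import *
save('scene','s0.png',k=1.5);save('top','t0.png',k=1.5)
for n in('scene','top'):
    m=camera_model(n);print(n,m['vfov'],m['k1'],-np.array(m['R']).T@np.array(m['t']),np.round(m['R'],2).tolist())
print(read_state())
E
```

```text
scene 53.85879390940694 -0.01314206943519293 [ 979.99710357 -595.72133692  932.78569102] [[0.81, 0.59, 0.01], [0.48, -0.65, -0.59], [-0.34, 0.48, -0.81]]
top 52.65252475903098 -0.053132732696475886 [ 443.56832975  -89.55116093 1056.6231023 ] [[0.01, -1.0, 0.02], [-0.99, -0.01, -0.14], [0.14, -0.02, -0.99]]
{'clock': 0.1, 'joints': array([-1.36761381e+00,  3.00421414e-01,  1.52149177e+00, -7.77541776e-06,
        1.32068076e+00, -6.66169035e-02]), 'qd': array([ 0.00088445,  0.00028714, -0.00257254,  0.00019969,  0.00040819,
       -0.00034005]), 'effort': array([ 9.22985819e-04, -5.32644224e+01, -3.53283870e+01,  7.09332875e-02,
        2.35018943e-02, -6.46865396e-05]), 'eef_pos': array([ 146.55812321, -529.98668381,  302.1513099 ]), 'eef_rot': array([-3.14059309e+00, -5.91384993e-05,  2.69801319e-01]), 'wrist_force': array([0.61926206, 0.14181941, 0.28927165]), 'moment': array([ 0.02169701,  0.02252562, -0.0098159 ]), 'finger_force': 0.0, 'finger_gap': 94.17895447897902}
```

View pics/s0.png

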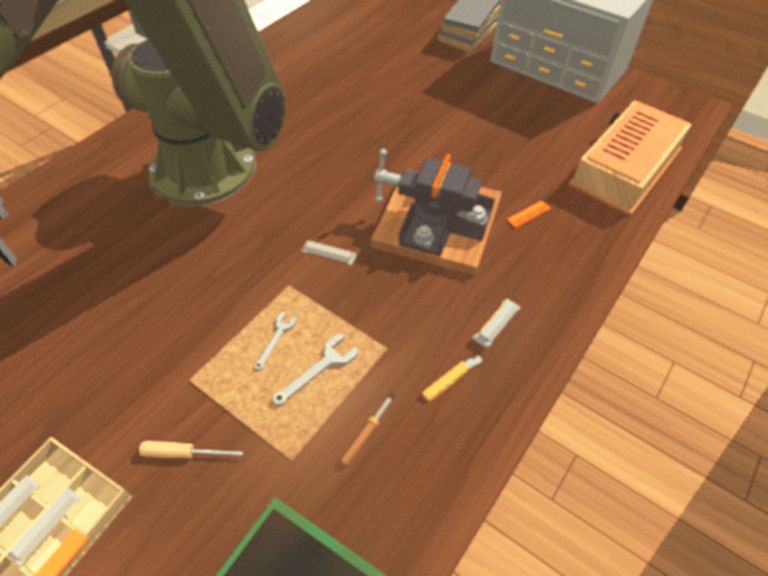

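View pics/t0.png

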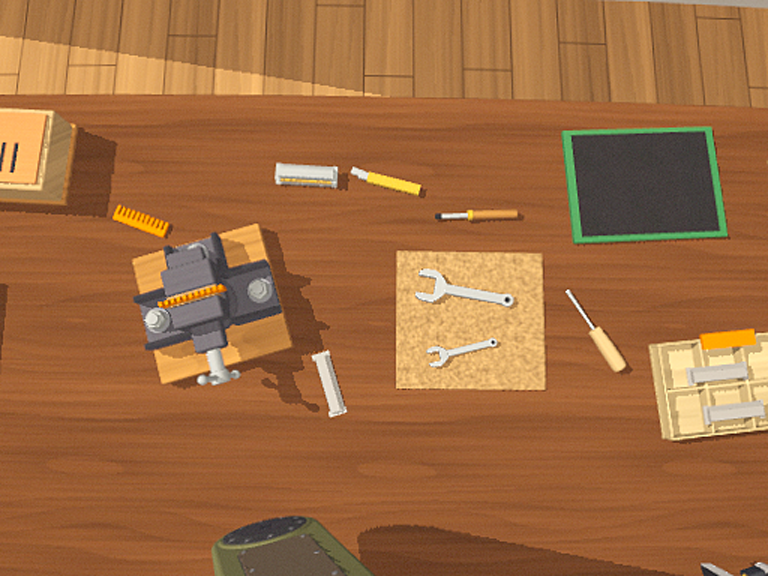

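```bash
cat > meas.py <<'E'
from h import *
def spmask(n,im=None):
    im=camera(n) if im is None else im
    hsv=cv2.cvtColor(im,cv2.COLOR_RGB2HSV)
    m=((hsv[...,1]<50)&(hsv[...,2]>120)).astype(np.uint8)
    return im,m
if __name__=='__main__':
    for n in('top','scene'):
        im,m=spmask(n)
        k,l,st,c=cv2.connectedComponentsWithStats(m)
        for i in range(1,k):
            if st[i,4]>60: 
                X=onz(n,*c[i],10)
                if 200<X[0]<800 and -500<X[1]<350:
                    ys,xs=np.nonzero(l==i)
                    P=np.array([onz(n,x,y,18)[:2] for x,y in zip(xs,ys)])
                    q=P-P.mean(0);w,V=np.linalg.eigh(q.T@q);v=V[:,1];s=q@v;e=q@V[:,0]
                    print(n,st[i],P.mean(0).round(1),'ax',np.degrees(np.arctan2(v[1],v[0])).round(1),s.min().round(1),s.max().round(1),np.ptp(e).round(1))
    a=camera('top')[150:235,85:200,::-1];b=camera('scene')[105:185,240:340,::-1]
    A=cv2.resize(a,(460,340),interpolation=cv2.INTER_CUBIC);B=cv2.resize(b,(425,340),interpolation=cv2.INTER_CUBIC)
    a2=camera('top')[170:210,150:195,::-1];b2=camera('scene')[140:170,265:305,::-1]
    z=np.hstack([cv2.resize(a2,(405,360),interpolation=cv2.INTER_CUBIC),cv2.resize(b2,(395,360),interpolation=cv2.INTER_CUBIC)])
    cv2.imwrite('pics/z0.png',z)
E
python3 meas.py
```

```text
top [107 159  35  38 830] [622.7 232.8] ax 140.5 -66.6 59.4 92.4
top [277 179  65  25 525] [ 586.1 -257.5] ax 79.8 -99.4 75.9 58.9
top [165 184  17  18 225] [584.9  99.8] ax 142.7 -28.2 23.3 43.6
top [377 193  19  27  68] [ 557.1 -478.1] ax -147.0 -38.5 45.1 6.5
top [ 93 197  54  31 755] [534.4 246.6] ax 106.4 -76.6 61.0 68.8
top [128 221  21  13 175] [492.7 190.8] ax 103.4 -25.7 24.5 29.1
top [284 225  47  20 237] [ 478.7 -255.7] ax 104.1 -70.3 55.6 34.0Traceback (most recent call last):
  File "meas.py", line 16, in <module>
    P=np.array([onz(n,x,y,18)[:2] for x,y in zip(xs,ys)])
                ~~~^^^^^^^^^^
  File "h.py", line 10, in onz
    o,d=ray(n,u,v);return o+d*(z-o[2])/d[2]
        ~~~^^^^^^^
  File "h.py", line 4, in ray
    m=camera_model(n);f=192/np.tan(np.radians(m['vfov'])/2)
ValueError: time passes only in moves, steps and waits
```

```bash
sed -i 's/^from cell import \*/from cell import *\nimport functools\ncamera_model=functools.lru_cache(None)(camera_model)/' h.py
sed -i "s/    for n in('top','scene')/    for n in('scene',)/" meas.py
python3 meas.py
```

```text
scene [250 100  18  23 134] [383.2 232. ] ax 141.8 -38.5 83.7 57.9
scene [311 137  15  13 126] [626.8 246.4] ax 132.8 -29.6 27.4 46.6
scene [276 150  12  12  83] [558.1 128. ] ax 98.1 -28.5 22.5 35.4
scene [205 162  29  11  99] [424.8 -34.5] ax -162.0 -48.9 46.1 21.0
scene [171 209  26  37 158] [ 484.2 -260.7] ax 104.7 -68.7 55.4 33.2
scene [183 224  55  45 416] [ 589.1 -263.6] ax 80.0 -94.5 77.8 56.8
```

View pics/z0.png

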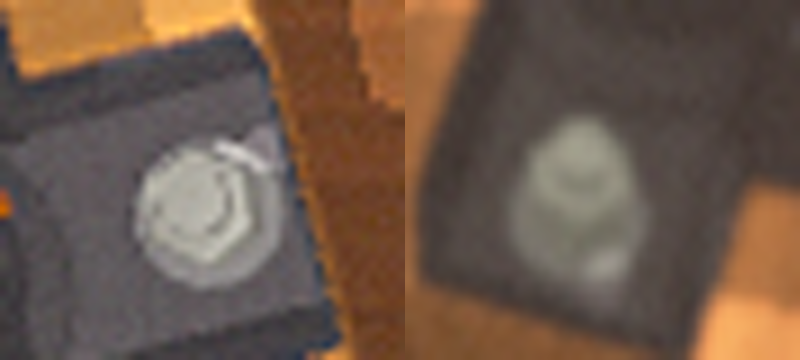

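Emit:
carry_out:
  slide:
    - [0.87, 0.49, -0.2]
    - [0.87, 0.49, -0.2]
    - [0.87, 0.49, -0.2]
    - [0.87, 0.49, -0.2]
    - [0.87, 0.49, -0.2]
    - [0.87, 0.49, -0.2]
    - [0.87, 0.49, -0.2]
    - [0.87, 0.49, -0.2]
    - [0.87, 0.49, -0.2]
    - [0.87, 0.49, -0.2]
  dr:
    - [0, 0, 0.1786]
    - [0, 0, 0.1786]
    - [0, 0, 0.1786]
    - [0, 0, 0.1786]
    - [0, 0, 0.1786]
    - [0, 0, 0.1786]
    - [0, 0, 0.1786]
    - [0, 0, 0.1786]
    - [0, 0, 0.1786]
    - [0, 0, 0.1786]
  gripper: [100, 100, 100, 100, 100, 100, 100, 100, 100, 100]

```text
clock: 1.23
eef_pos: [364.4, -407.4, 252.5]
eef_rot: [-3.141, -0.0, 1.399]
wrist_force: [-0.0, 0.4, -0.6]
finger_gap: 93.8
finger_force: 0.0
```

Emit:
carry_out:
  slide:
    - [0.876, 0.498, -0.33]
    - [0.876, 0.498, -0.33]
    - [0.876, 0.498, -0.33]
    - [0.876, 0.498, -0.33]
    - [0.876, 0.498, -0.33]
    - [0.876, 0.498, -0.33]
    - [0.876, 0.498, -0.33]
    - [0.876, 0.498, -0.33]
  dr:
    - [0, 0, 0]
    - [0, 0, 0]
    - [0, 0, 0]
    - [0, 0, 0]
    - [0, 0, 0]
    - [0, 0, 0]
    - [0, 0, 0]
    - [0, 0, 0]
  gripper: [100, 100, 100, 100, 100, 100, 100, 100]

```text
clock: 1.9
eef_pos: [584.8, -280.9, 168.2]
eef_rot: [-3.14, -0.001, 1.391]
wrist_force: [-1.1, -0.1, 0.4]
finger_gap: 94.1
finger_force: 0.0
```

Run:
```python
from h import *
print(read_state()['eef_pos'])
a=camera('top')[150:240,250:380,::-1];b=camera('scene')[180:290,150:270,::-1]
cv2.imwrite('pics/g0.png',np.hstack([cv2.resize(a,(433,300)),cv2.resize(b,(327,300))]))
```

```text
[ 584.76180046 -280.90846147  168.20607251]
```

View pics/g0.png

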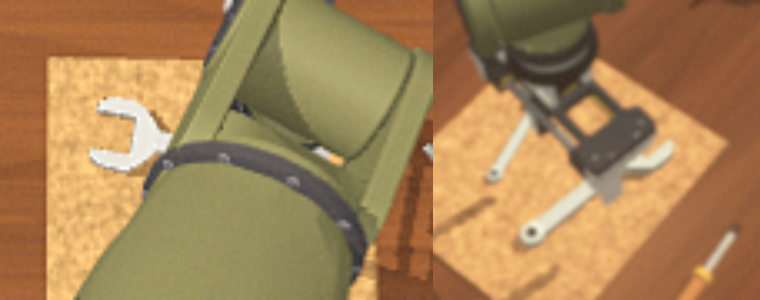

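Emit:
carry_out:
  slide:
    - [0, 0, -0.12]
    - [0, 0, -0.2]
    - [0, 0, -0.24]
    - [0, 0, -0.262]
    - [0, 0, -0.262]
    - [0, 0, -0.262]
    - [0, 0, -0.262]
  dr:
    - [0, 0, 0]
    - [0, 0, 0]
    - [0, 0, 0]
    - [0, 0, 0]
    - [0, 0, 0]
    - [0, 0, 0]
    - [0, 0, 0]
  gripper: [100, 100, 100, 100, 100, 100, 100]

```text
clock: 2.58
eef_pos: [583.4, -283.6, 106.2]
eef_rot: [3.14, 0.001, 1.391]
wrist_force: [-0.5, -0.4, -0.6]
finger_gap: 94.3
finger_force: 0.0
```

Emit:
carry_out:
  slide:
    - [0, 0, 0]
    - [0, 0, 0]
    - [0, 0, 0]
    - [0, 0, 0]
    - [0, 0, 0]
    - [0, 0, 0]
    - [0, 0, 0]
    - [0, 0, 0]
    - [0, 0, 0]
    - [0, 0, 0]
  dr:
    - [0, 0, 0]
    - [0, 0, 0]
    - [0, 0, 0]
    - [0, 0, 0]
    - [0, 0, 0]
    - [0, 0, 0]
    - [0, 0, 0]
    - [0, 0, 0]
    - [0, 0, 0]
    - [0, 0, 0]
  gripper: [50, 20, 10, 10, 10, 10, 10, 10, 10, 10]
  newtons: 45

```text
clock: 3.42
eef_pos: [583.1, -283.1, 104.6]
eef_rot: [-3.142, -0.0, 1.392]
wrist_force: [0.3, 0.2, 0.5]
finger_gap: 30.7
finger_force: 0.0
```

Emit:
carry_out:
  slide:
    - [0, 0, 0]
    - [0, 0, 0]
    - [0, 0, 0]
    - [0, 0, 0]
    - [0, 0, 0]
    - [0, 0, 0]
    - [0, 0, 0]
    - [0, 0, 0]
  dr:
    - [0, 0, 0]
    - [0, 0, 0]
    - [0, 0, 0]
    - [0, 0, 0]
    - [0, 0, 0]
    - [0, 0, 0]
    - [0, 0, 0]
    - [0, 0, 0]
  gripper: [5, 5, 5, 5, 5, 5, 5, 5]

```text
clock: 4.08
eef_pos: [583.1, -283.1, 104.6]
eef_rot: [-3.142, 0.0, 1.392]
wrist_force: [-0.2, 0.6, 0.3]
finger_gap: 17.4
finger_force: 45.0
```

Run:
```python
from h import *
# nut: washer centre from top crop etc
for lab,u,v,z in(('washer',173.0,193.5,49),('stud',150+193/9-.5,170+200/9-.5,75),('nuttop',150+195/9-.5,170+207/9-.5,67)):
    print(lab,onz('top',u,v,z).round(1))
s=395/40
for lab,u,v,z in(('washer',265+(579-405)/s-.5,140+222/12-.5,49),('stud',265+(581-405)/s-.5,140+135/12-.5,75)):
    print(lab,onz('scene',u,v,z).round(1))
# plinth right edge
p=onz('top',262/1.5,225/1.5,30);q=onz('top',291/1.5,347/1.5,30);print(p.round(1),q.round(1),np.linalg.norm(p-q),np.degrees(np.arctan2(*(p-q)[1::-1])))
m=(p+q)/2;d=(p-q)/np.linalg.norm(p-q);print('nut by plinth',m+26*np.array([-d[1],d[0],0]))
```

```text
washer [578.8  94.6  49. ]
stud [579.8  95.2  75. ]
nuttop [578.9  96.1  67. ]
washer [580.8  92.8  49. ]
stud [576.4  97.7  75. ]
[700.3  98.   30. ] [481.5  39.4  30. ] 226.48267149048309 14.995791702299991
nut by plinth [584.1640166   93.78096027  30.        ]
```

Emit:
carry_out:
  slide:
    - [0, 0, 0.08]
    - [0, 0, 0.2]
    - [0, 0, 0.35]
    - [0, 0, 0.5]
    - [0.06, 0.1, 0.6]
    - [0.12, 0.2, 0.6]
    - [0.18, 0.32, 0.6]
    - [0.25, 0.44, 0.6]
    - [0.25, 0.56, 0.6]
    - [0.25, 0.68, 0.6]
  dr:
    - [0, 0, 0]
    - [0, 0, 0]
    - [0, 0, 0]
    - [0, 0, 0.01]
    - [0, 0, 0.025]
    - [0, 0, 0.042]
    - [0, 0, 0.06]
    - [0, 0, 0.078]
    - [0, 0, 0.096]
    - [0, 0, 0.114]
  gripper: [5, 5, 5, 5, 5, 5, 5, 5, 5, 5]

```text
clock: 4.92
eef_pos: [645.7, -111.5, 253.6]
eef_rot: [-3.141, -0.001, 2.114]
wrist_force: [-0.2, -0.4, -4.4]
finger_gap: 17.3
finger_force: 45.0
```

Emit:
carry_out:
  slide:
    - [0, 0.1, 0]
    - [0, 0.22, 0]
    - [0, 0.34, 0]
    - [0, 0.45, 0]
    - [0, 0.53, 0]
    - [0, 0.58, 0]
    - [0, 0.607, 0]
    - [0, 0.607, 0]
    - [0, 0.607, 0]
    - [0, 0.607, 0]
  dr:
    - [0, 0, 0.017]
    - [0, 0, 0.033]
    - [0, 0, 0.046]
    - [0, 0, 0.0532]
    - [0, 0, 0.0532]
    - [0, 0, 0.0532]
    - [0, 0, 0.0532]
    - [0, 0, 0.0532]
    - [0, 0, 0.0532]
    - [0, 0, 0.0532]
  gripper: [5, 5, 5, 5, 5, 5, 5, 5, 5, 5]

```text
clock: 5.75
eef_pos: [645.7, 37.4, 254.5]
eef_rot: [-3.141, 0.0, 2.441]
wrist_force: [0.6, 0.3, -3.4]
finger_gap: 17.2
finger_force: 45.0
```

Run:
```python
from h import *
s=read_state();print({k:np.round(s[k],3) for k in('eef_pos','eef_rot','wrist_force','moment','finger_gap')})
a=camera('top')[150:230,110:230,::-1];b=camera('scene')[60:190,230:370,::-1]
cv2.imwrite('pics/h0.png',np.hstack([cv2.resize(a,(450,300),interpolation=cv2.INTER_CUBIC),cv2.resize(b,(323,300),interpolation=cv2.INTER_CUBIC)]))
```

```text
{'eef_pos': array([645.654,  37.44 , 254.534]), 'eef_rot': array([-3.141,  0.   ,  2.441]), 'wrist_force': array([ 0.601,  0.345, -3.392]), 'moment': array([-0.101, -0.207,  0.068]), 'finger_gap': np.float64(17.165)}
```

View pics/h0.png

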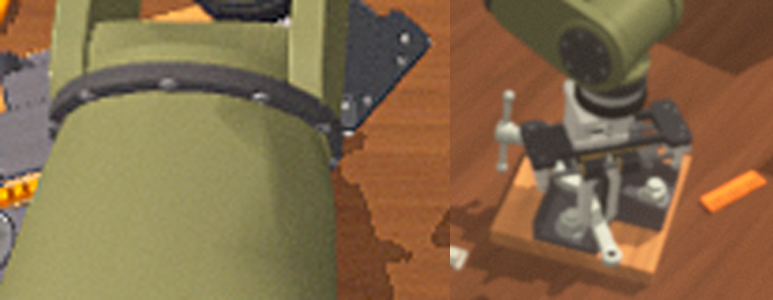

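Run:
```python
from h import *
im=cv2.imread('pics/h0.png')
u=230+(611-450+.5)/323*140-.5;v=60+254.5/300*130-.5
X=onz('scene',u,v,168);print(u,v,X)
a=np.array([np.cos(2.441-np.pi),np.sin(2.441-np.pi)]);d=X[:2]-[645.65,37.44];print('along',d@a,'lat',d@[-a[1],a[0]])
j=np.array([645.65,37.44])-85*a;print('jaw',j)
for z in (155,169):
  print([proj('scene',[*(j-16*a+s*20*np.array([-a[1],a[0]])),z]).round(1) for s in(-1,1)])
b=camera('scene')[90:180,255:345,::-1]
cv2.imwrite('pics/h1.png',cv2.resize(b,(600,600),interpolation=cv2.INTER_CUBIC))
```

```text
299.5 169.78333333333336 [694.71281531  -7.03441065 168.        ]
along 66.1779288931724 lat -2.3695519405453958
jaw [580.67087832  92.23702315]
[array([276. , 130.9]), array([289.2, 128.7])]
[array([276.3, 127.4]), array([289.6, 125.2])]
```

View pics/h1.png

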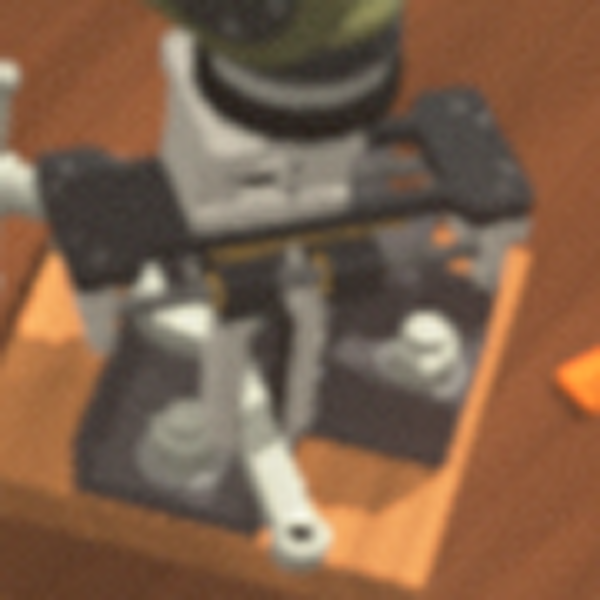

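Run:
```python
from h import *
for i in range(3):
  camera('top');s=read_state();print(s['eef_pos'].round(2),s['eef_rot'].round(4))
```

```text
[645.63  37.87 254.64] [-3.1415  0.      2.4415]
[645.61  38.05 254.66] [-3.1415  0.      2.4417]
[645.62  38.23 254.63] [-3.1416  0.      2.442 ]
```

Emit:
carry_out:
  slide:
    - [0.004, 0.0, -0.1]
    - [0.004, 0.004, -0.2]
    - [0.004, 0.004, -0.28]
    - [0.004, 0.004, -0.33]
    - [0.004, 0.004, -0.33]
    - [0.004, 0.004, -0.33]
  dr:
    - [0, 0, 0]
    - [0, 0, 0]
    - [0, 0, 0]
    - [0, 0, 0]
    - [0, 0, 0]
    - [0, 0, 0]
  gripper: [5, 5, 5, 5, 5, 5]

```text
clock: 6.55
eef_pos: [646.7, 39.6, 172.5]
eef_rot: [-3.141, -0.0, 2.442]
wrist_force: [0.8, -0.1, -2.8]
finger_gap: 17.7
finger_force: 45.0
```

Emit:
carry_out:
  slide:
    - [0, 0, -0.012]
    - [0, 0, -0.02]
    - [0, 0, -0.026]
    - [0, 0, -0.032]
    - [0, 0, -0.032]
    - [0, 0, -0.032]
  dr:
    - [0, 0, 0]
    - [0, 0, 0]
    - [0, 0, 0]
    - [0, 0, 0]
    - [0, 0, 0]
    - [0, 0, 0]
  gripper: [5, 5, 5, 5, 5, 5]

```text
clock: 7.05
eef_pos: [646.6, 39.6, 164.3]
eef_rot: [3.141, 0.0, 2.443]
wrist_force: [0.3, 0.8, -3.8]
finger_gap: 17.5
finger_force: 45.0
```

Run:
```python
from h import *
s=read_state();print({k:np.round(s[k],3) for k in('eef_pos','wrist_force','moment')})
b=camera('scene')[100:180,255:335,::-1]
cv2.imwrite('pics/h2.png',cv2.resize(b,(600,600),interpolation=cv2.INTER_CUBIC))
```

```text
{'eef_pos': array([646.625,  39.642, 164.304]), 'wrist_force': array([ 0.255,  0.761, -3.827]), 'moment': array([-0.063, -0.256, -0.005])}
```

View pics/h2.png

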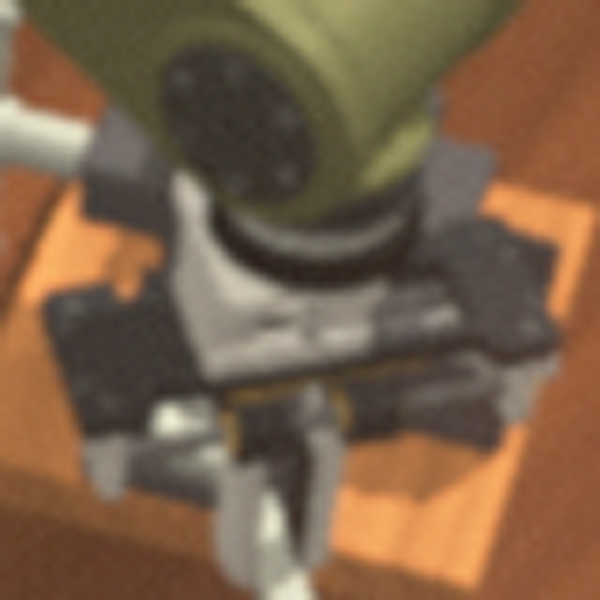

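Emit:
carry_out:
  slide:
    - [0, 0, -0.008]
    - [0, 0, -0.016]
    - [0, 0, -0.024]
    - [0, 0, -0.03]
    - [0, 0, -0.036]
    - [0, 0, -0.036]
  dr:
    - [0, 0, 0]
    - [0, 0, 0]
    - [0, 0, 0]
    - [0, 0, 0]
    - [0, 0, 0]
    - [0, 0, 0]
  gripper: [5, 5, 5, 5, 5, 5]

```text
clock: 7.6
eef_pos: [646.7, 39.5, 155.1]
eef_rot: [3.141, 0.0, 2.442]
wrist_force: [1.4, -1.3, 1.4]
finger_gap: 17.2
finger_force: 45.0
```

Emit:
carry_out:
  slide:
    - [0, 0, -0.006]
    - [0, 0, -0.012]
    - [0, 0, -0.017]
    - [0, 0, -0.017]
    - [0, 0, -0.017]
  dr:
    - [0, 0, 0]
    - [0, 0, 0]
    - [0, 0, 0]
    - [0, 0, 0]
    - [0, 0, 0]
  gripper: [5, 5, 5, 5, 5]

```text
clock: 8.02
eef_pos: [646.6, 39.6, 150.9]
eef_rot: [3.142, 0.0, 2.442]
wrist_force: [1.6, -2.9, 1.0]
finger_gap: 17.4
finger_force: 45.0
```

Run:
```python
from h import *
s=read_state();print({k:np.round(s[k],3) for k in('eef_pos','eef_rot','wrist_force','moment')})
```

```text
{'eef_pos': array([646.643,  39.577, 150.857]), 'eef_rot': array([3.142, 0.   , 2.442]), 'wrist_force': array([ 1.553, -2.861,  0.953]), 'moment': array([-0.245, -0.28 , -0.046])}
```

```bash
cat > arc.py <<'E'
import sys,numpy as np
# arc.py cx cy r start end n  -> rows relative to commanded (x0,y0)
cx,cy,r,a0,a1,n,x0,y0=map(float,sys.argv[1:9])
for k in range(1,int(n)+1):
    a=np.radians(a0+(a1-a0)*k/n);p=np.array([cx+r*np.cos(a)-x0,cy+r*np.sin(a)-y0])/250
    print(p.round(4).tolist(),round((np.degrees(a)-a0)/360,4))
E
python3 arc.py 580.5 95.3 87.2 -40 -106 12 646.64 39.6
```

```text
[-0.0201, -0.026] -0.0153
[-0.0451, -0.0483] -0.0306
[-0.072, -0.0681] -0.0458
[-0.1008, -0.0852] -0.0611
[-0.1311, -0.0994] -0.0764
[-0.1626, -0.1108] -0.0917
[-0.195, -0.119] -0.1069
[-0.2281, -0.1241] -0.1222
[-0.2615, -0.126] -0.1375
[-0.295, -0.1247] -0.1528
[-0.3281, -0.1202] -0.1681
[-0.3607, -0.1125] -0.1833
```

Emit:
carry_out:
  slide:
    - [-0.02, -0.026, 0]
    - [-0.045, -0.048, 0]
    - [-0.072, -0.068, 0]
    - [-0.101, -0.085, 0]
    - [-0.131, -0.099, 0]
    - [-0.131, -0.099, 0]
  dr:
    - [0, 0, -0.0153]
    - [0, 0, -0.0306]
    - [0, 0, -0.0458]
    - [0, 0, -0.0611]
    - [0, 0, -0.0764]
    - [0, 0, -0.0764]
  gripper: [5, 5, 5, 5, 5, 5]

```text
clock: 8.52
eef_pos: [612.8, 14.8, 150.3]
eef_rot: [-3.14, -0.001, 1.958]
wrist_force: [1.6, 1.4, -3.8]
finger_gap: 17.5
finger_force: 45.0
```

Run:
```python
from h import *
s=read_state();print({k:np.round(s[k],3) for k in('eef_pos','eef_rot','wrist_force','moment')})
```

```text
{'eef_pos': array([612.82 ,  14.841, 150.33 ]), 'eef_rot': array([-3.140e+00, -1.000e-03,  1.958e+00]), 'wrist_force': array([ 1.597,  1.42 , -3.811]), 'moment': array([ 0.107, -0.229, -0.069])}
```

Emit:
carry_out:
  slide:
    - [-0.0316, -0.012, 0]
    - [-0.064, -0.02, 0]
    - [-0.097, -0.025, 0]
    - [-0.1305, -0.027, 0]
    - [-0.164, -0.0257, 0]
    - [-0.197, -0.021, 0]
    - [-0.2297, -0.0135, 0]
    - [-0.2297, -0.0135, 0]
  dr:
    - [0, 0, -0.0153]
    - [0, 0, -0.0305]
    - [0, 0, -0.0458]
    - [0, 0, -0.0611]
    - [0, 0, -0.0764]
    - [0, 0, -0.0917]
    - [0, 0, -0.1069]
    - [0, 0, -0.1069]
  gripper: [5, 5, 5, 5, 5, 5, 5, 5]

```text
clock: 9.18
eef_pos: [555.8, 12.0, 150.6]
eef_rot: [-3.141, 0.0, 1.29]
wrist_force: [0.7, -0.2, -5.5]
finger_gap: 17.4
finger_force: 45.0
```

Run:
```python
from h import *
s=read_state();print({k:np.round(s[k],3) for k in('eef_pos','eef_rot','wrist_force','moment')})
```

```text
{'eef_pos': array([555.759,  12.044, 150.638]), 'eef_rot': array([-3.141,  0.   ,  1.29 ]), 'wrist_force': array([ 0.712, -0.201, -5.508]), 'moment': array([-0.17 , -0.131, -0.073])}
```

```bash
python3 arc.py 580.5 95.3 87.2 -106 -102 1 556.44 11.52; echo;  python3 arc.py 580.5 95.3 87.2 -102 -39 9 556.44 11.52
```

```text
[0.0237, -0.0061] 0.0111

[0.0658, -0.0124] 0.0194
[0.1084, -0.0135] 0.0389
[0.1508, -0.0094] 0.0583
[0.1924, -0.0002] 0.0778
[0.2325, 0.014] 0.0972
[0.2706, 0.0331] 0.1167
[0.3062, 0.0566] 0.1361
[0.3385, 0.0842] 0.1556
[0.3673, 0.1156] 0.175
```

Emit:
carry_out:
  slide:
    - [0.0237, -0.006, 0]
    - [0.0237, -0.006, 0]
    - [0.0237, -0.006, 0.04]
    - [0.0237, -0.006, 0.09]
    - [0.0237, -0.006, 0.14]
    - [0.0237, -0.006, 0.14]
    - [0.0237, -0.006, 0.14]
  dr:
    - [0, 0, 0.0111]
    - [0, 0, 0.0111]
    - [0, 0, 0.0111]
    - [0, 0, 0.0111]
    - [0, 0, 0.0111]
    - [0, 0, 0.0111]
    - [0, 0, 0.0111]
  gripper: [5, 5, 5, 5, 5, 5, 5]

```text
clock: 9.77
eef_pos: [562.6, 10.1, 187.0]
eef_rot: [3.14, -0.0, 1.361]
wrist_force: [-0.8, -0.5, -4.3]
finger_gap: 17.3
finger_force: 45.0
```

Emit:
carry_out:
  slide:
    - [0.042, -0.006, 0]
    - [0.085, -0.0075, 0]
    - [0.127, -0.0034, 0]
    - [0.169, 0.0058, 0]
    - [0.209, 0.02, 0]
    - [0.247, 0.039, 0]
    - [0.2825, 0.0626, 0]
    - [0.315, 0.09, 0]
    - [0.3436, 0.1216, 0]
    - [0.3436, 0.1216, 0]
  dr:
    - [0, 0, 0.0194]
    - [0, 0, 0.0389]
    - [0, 0, 0.0583]
    - [0, 0, 0.0778]
    - [0, 0, 0.0972]
    - [0, 0, 0.1167]
    - [0, 0, 0.1361]
    - [0, 0, 0.1556]
    - [0, 0, 0.175]
    - [0, 0, 0.175]
  gripper: [5, 5, 5, 5, 5, 5, 5, 5, 5, 5]

```text
clock: 10.6
eef_pos: [648.7, 41.5, 185.1]
eef_rot: [-3.141, -0.001, 2.467]
wrist_force: [0.4, 0.4, -2.8]
finger_gap: 17.1
finger_force: 45.0
```

Run:
```python
from h import *
for i in range(3):camera('top')
s=read_state();print({k:np.round(s[k],3) for k in('eef_pos','eef_rot','wrist_force','moment')})
```

```text
{'eef_pos': array([647.779,  40.173, 185.365]), 'eef_rot': array([-3.141e+00, -1.000e-03,  2.456e+00]), 'wrist_force': array([-0.576, -0.451, -2.486]), 'moment': array([-0.125, -0.193, -0.077])}
```

Emit:
carry_out:
  slide:
    - [0, 0, -0.04]
    - [0, 0, -0.07]
    - [0, 0, -0.08]
    - [0, 0, -0.09]
    - [0, 0, -0.1]
    - [0, 0, -0.11]
    - [0, 0, -0.11]
  dr:
    - [0, 0, 0]
    - [0, 0, 0]
    - [0, 0, 0]
    - [0, 0, 0]
    - [0, 0, 0]
    - [0, 0, 0]
    - [0, 0, 0]
  gripper: [5, 5, 5, 5, 5, 5, 5]

```text
clock: 11.33
eef_pos: [648.1, 40.4, 157.9]
eef_rot: [-3.141, -0.0, 2.46]
wrist_force: [0.2, -0.3, -3.3]
finger_gap: 17.4
finger_force: 45.0
```

```bash
python3 arc.py 580.5 95.3 87.2 -39 -63 6 648.27 40.42
```

```text
[-0.016, -0.0184] -0.0111
[-0.0332, -0.0356] -0.0222
[-0.0516, -0.0515] -0.0333
[-0.071, -0.0662] -0.0444
[-0.0914, -0.0795] -0.0556
[-0.1127, -0.0913] -0.0667
```

Emit:
carry_out:
  slide:
    - [0, 0, -0.01]
    - [0, 0, -0.02]
    - [0, 0, -0.028]
    - [0, 0, -0.028]
  dr:
    - [0, 0, 0]
    - [0, 0, 0]
    - [0, 0, 0]
    - [0, 0, 0]
  gripper: [5, 5, 5, 5]

```text
clock: 11.67
eef_pos: [648.1, 40.4, 150.9]
eef_rot: [-3.141, -0.001, 2.46]
wrist_force: [-0.3, 0.3, -3.6]
finger_gap: 17.8
finger_force: 45.0
```

Emit:
carry_out:
  slide:
    - [-0.016, -0.0184, 0]
    - [-0.0332, -0.0356, 0]
    - [-0.0516, -0.0515, 0]
    - [-0.071, -0.0662, 0]
    - [-0.0914, -0.0795, 0]
    - [-0.1127, -0.0913, 0]
  dr:
    - [0, 0, -0.0111]
    - [0, 0, -0.0222]
    - [0, 0, -0.0333]
    - [0, 0, -0.0444]
    - [0, 0, -0.0556]
    - [0, 0, -0.0667]
  gripper: [5, 5, 5, 5, 5, 5]

```text
clock: 12.17
eef_pos: [619.9, 17.6, 151.5]
eef_rot: [3.141, -0.0, 2.038]
wrist_force: [-0.4, 1.1, -2.6]
finger_gap: 17.7
finger_force: 45.0
```

```bash
python3 arc.py 580.5 95.3 87.2 -63 -108 18 620.09 17.6
```

```text
[-0.0137, -0.0066] -0.0069
[-0.0277, -0.0126] -0.0139
[-0.0419, -0.018] -0.0208
[-0.0564, -0.0228] -0.0278
[-0.071, -0.0269] -0.0347
[-0.0858, -0.0304] -0.0417
[-0.1008, -0.0332] -0.0486
[-0.1159, -0.0354] -0.0556
[-0.131, -0.0369] -0.0625
[-0.1462, -0.0378] -0.0694
[-0.1614, -0.038] -0.0764
[-0.1766, -0.0375] -0.0833
[-0.1918, -0.0364] -0.0903
[-0.2069, -0.0346] -0.0972
[-0.2219, -0.0322] -0.1042
[-0.2368, -0.0291] -0.1111
[-0.2516, -0.0253] -0.1181
[-0.2661, -0.0209] -0.125
```

Emit:
carry_out:
  slide:
    - [-0.0137, -0.0066, 0]
    - [-0.0277, -0.0126, 0]
    - [-0.0419, -0.018, 0]
    - [-0.0564, -0.0228, 0]
  dr:
    - [0, 0, -0.0069]
    - [0, 0, -0.0139]
    - [0, 0, -0.0208]
    - [0, 0, -0.0278]
  gripper: [5, 5, 5, 5]

```text
clock: 12.5
eef_pos: [605.9, 11.9, 151.5]
eef_rot: [3.141, 0.0, 1.864]
wrist_force: [0.6, 0.8, -4.3]
finger_gap: 17.6
finger_force: 45.0
```

```bash
cat > st.py <<'E'
from h import *
s=read_state();print({k:np.round(s[k],3) for k in('eef_pos','eef_rot','wrist_force','moment')})
a=s['eef_rot'][2]-np.pi;f=s['wrist_force'];print('handle',np.degrees(a),'tang(ccw)',-np.sin(a)*f[0]+np.cos(a)*f[1],'rad',np.cos(a)*f[0]+np.sin(a)*f[1])
E
python3 st.py
```

```text
{'eef_pos': array([605.914,  11.886, 151.538]), 'eef_rot': array([3.141, 0.   , 1.864]), 'wrist_force': array([ 0.571,  0.843, -4.317]), 'moment': array([-0.002, -0.307,  0.111])}
handle -73.17840122010526 tang(ccw) 0.7902689120347914 rad -0.6414295024998447
```

Emit:
carry_out:
  slide:
    - [-0.0146, -0.0041, 0]
    - [-0.0294, -0.0076, 0]
    - [-0.0444, -0.0104, 0]
    - [-0.0595, -0.0126, 0]
  dr:
    - [0, 0, -0.0069]
    - [0, 0, -0.0139]
    - [0, 0, -0.0208]
    - [0, 0, -0.0278]
  gripper: [5, 5, 5, 5]

```text
clock: 12.83
eef_pos: [591.1, 8.7, 151.6]
eef_rot: [3.141, 0.0, 1.69]
wrist_force: [1.4, 0.4, -3.4]
finger_gap: 17.4
finger_force: 45.0
```

```bash
python3 st.py
```

```text
{'eef_pos': array([591.073,   8.707, 151.584]), 'eef_rot': array([3.141, 0.   , 1.69 ]), 'wrist_force': array([ 1.404,  0.372, -3.38 ]), 'moment': array([-0.056, -0.274,  0.078])}
handle -83.18539325520597 tang(ccw) 1.4383293657466987 rad -0.202998428361956
```

Torque about 0.2 N m, still turning freely. Next 10°.

Emit:
carry_out:
  slide:
    - [-0.0151, -0.0015, 0]
    - [-0.0303, -0.0024, 0]
    - [-0.0455, -0.0026, 0]
    - [-0.0607, -0.0021, 0]
  dr:
    - [0, 0, -0.0069]
    - [0, 0, -0.0139]
    - [0, 0, -0.0208]
    - [0, 0, -0.0278]
  gripper: [5, 5, 5, 5]

```text
clock: 13.17
eef_pos: [575.9, 8.1, 151.6]
eef_rot: [3.141, 0.0, 1.515]
wrist_force: [0.4, -0.9, -4.4]
finger_gap: 17.3
finger_force: 45.0
```

```bash
python3 st.py
```

```text
{'eef_pos': array([575.88 ,   8.147, 151.576]), 'eef_rot': array([3.141, 0.   , 1.515]), 'wrist_force': array([ 0.365, -0.948, -4.365]), 'moment': array([-0.199, -0.201,  0.16 ])}
handle -93.1936791505669 tang(ccw) 0.4168099173300374 rad 0.9260149899596559
```

Continue to −103°.

Emit:
carry_out:
  slide:
    - [-0.0152, 0.0011, 0]
    - [-0.0303, 0.003, 0]
    - [-0.0453, 0.0053, 0]
    - [-0.0602, 0.0084, 0]
  dr:
    - [0, 0, -0.0069]
    - [0, 0, -0.0139]
    - [0, 0, -0.0208]
    - [0, 0, -0.0278]
  gripper: [5, 5, 5, 5]

```text
clock: 13.5
eef_pos: [560.8, 10.2, 151.6]
eef_rot: [3.141, 0.0, 1.34]
wrist_force: [0.1, -1.1, -3.8]
finger_gap: 17.4
finger_force: 45.0
```

```bash
python3 st.py
```

```text
{'eef_pos': array([560.795,  10.226, 151.575]), 'eef_rot': array([3.141, 0.   , 1.34 ]), 'wrist_force': array([ 0.077, -1.084, -3.824]), 'moment': array([-0.345, -0.19 ,  0.145])}
handle -103.20152488008 tang(ccw) 0.3226610004839975 rad 1.0377755267683308
```

```bash
python3 arc.py 580.5 95.3 87.2 -103 -113 5 560.86 10.35
```

```text
[-0.0117, 0.0029] -0.0056
[-0.0234, 0.0062] -0.0111
[-0.035, 0.01] -0.0167
[-0.0464, 0.0142] -0.0222
[-0.0577, 0.0187] -0.0278
```

Emit:
carry_out:
  slide:
    - [-0.0117, 0.0029, 0]
    - [-0.0234, 0.0062, 0]
    - [-0.035, 0.01, 0]
  dr:
    - [0, 0, -0.0056]
    - [0, 0, -0.0111]
    - [0, 0, -0.0167]
  gripper: [5, 5, 5]

```text
clock: 13.75
eef_pos: [552.5, 13.0, 151.9]
eef_rot: [3.14, -0.001, 1.236]
wrist_force: [4.1, 1.1, -4.4]
finger_gap: 17.5
finger_force: 45.1
```

```bash
python3 st.py
```

```text
{'eef_pos': array([552.503,  12.969, 151.852]), 'eef_rot': array([ 3.140e+00, -1.000e-03,  1.236e+00]), 'wrist_force': array([ 4.128,  1.148, -4.364]), 'moment': array([ 0.039, -0.956,  0.282])}
handle -109.18072941544301 tang(ccw) 3.5214170471097592 rad -2.440182602735696
```

Emit:
carry_out:
  slide:
    - [-0.0057, 0.0021, 0]
    - [-0.0114, 0.0042, 0]
    - [-0.0114, 0.0042, 0]
  dr:
    - [0, 0, -0.0028]
    - [0, 0, -0.0056]
    - [0, 0, -0.0056]
  gripper: [5, 5, 5]

```text
clock: 14.0
eef_pos: [549.7, 14.1, 151.9]
eef_rot: [3.14, -0.001, 1.202]
wrist_force: [4.9, 2.4, -5.1]
finger_gap: 17.2
finger_force: 45.1
```

```bash
python3 st.py;python3 - <<'E'
from h import *
b=camera('scene')[90:180,235:325,::-1];a=camera('top')[160:230,130:210,::-1]
cv2.imwrite('pics/f1.png',np.hstack([cv2.resize(b,(450,450),interpolation=cv2.INTER_CUBIC),cv2.resize(a,(343,450),interpolation=cv2.INTER_CUBIC)]))
E
```

```text
{'eef_pos': array([549.675,  14.149, 151.858]), 'eef_rot': array([ 3.140e+00, -1.000e-03,  1.202e+00]), 'wrist_force': array([ 4.903,  2.394, -5.114]), 'moment': array([ 0.408, -0.834,  0.253])}
handle -111.13977816392959 tang(ccw) 3.7093244580455544 rad -4.000664804201794
```

View pics/f1.png

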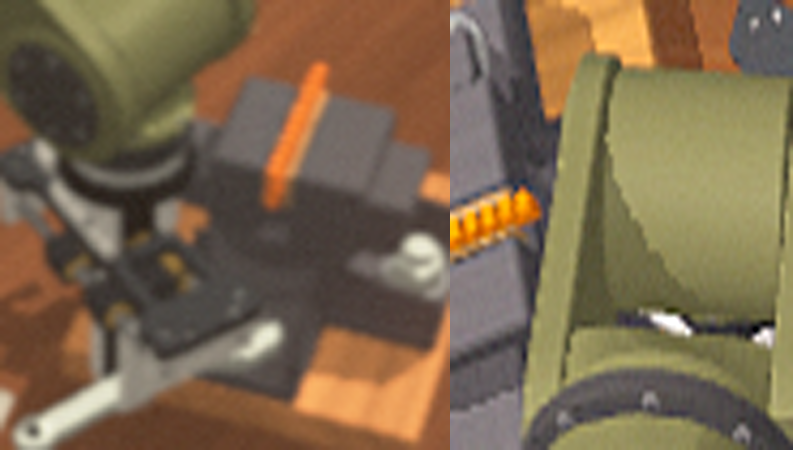

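Run:
```python
from h import *
im=camera('scene')
c=im[165:185,230:255,::-1]
g=cv2.cvtColor(c,cv2.COLOR_BGR2GRAY);hs=cv2.cvtColor(c,cv2.COLOR_BGR2HSV)
print(g[6:17,5:18])
u=235+32/5-.5+.1;v=90+430/5-.5+.1
X=onz('scene',u,v,62);print(X)
d=X[:2]-np.array([-.6,-2.6])-[549.7,14.1];print('grip->eye',np.hypot(*d),np.degrees(np.arctan2(d[1],d[0])))
d=X[:2]-[549.7,14.1];print('raw',np.hypot(*d),np.degrees(np.arctan2(d[1],d[0])))
```

```text
[[205 180 128  90  76  77  75  70  80  98 129 167 194]
 [197 157 108  82  80  82  81  91 117 161 192 213 222]
 [181 131  91  83  99 108 118 139 177 210 221 224 226]
 [159 111  87 106 128 128 132 165 201 223 225 225 225]
 [136 100 103 139 154 133 109 137 189 223 226 222 206]
 [112 100 127 171 181 143 101 123 185 223 218 189 161]
 [ 99 100 127 179 204 186 161 178 209 217 189 148 121]
 [ 98  99 116 159 200 208 201 204 206 187 148 109  89]
 [ 96  93 104 129 159 175 178 176 164 141 116  90  76]
 [ 96  99  99 106 119 128 132 126 125 114  92  76  74]
 [ 97  97  98  98 101 104 106 107 102  94  78  75  79]]
[527.63769854 -47.94227992  62.        ]
grip->eye 63.198220121412305 -109.85268498468263
raw 65.84823189630748 -109.57544118215858
```

```bash
python3 arc.py 580.5 95.3 87.2 -111 -107 1 549.3 13.9; echo;  python3 arc.py 580.5 95.3 87.2 -107 -44 9 555 11.9
```

```text
[0.0228, -0.008] 0.0111

[0.0414, -0.0099] 0.0194
[0.0837, -0.0147] 0.0389
[0.1263, -0.0144] 0.0583
[0.1686, -0.0088] 0.0778
[0.2098, 0.0019] 0.0972
[0.2494, 0.0175] 0.1167
[0.2868, 0.0378] 0.1361
[0.3215, 0.0625] 0.1556
[0.3529, 0.0913] 0.175
```

Emit:
carry_out:
  slide:
    - [0.0228, -0.008, 0]
    - [0.0228, -0.008, 0]
    - [0.0228, -0.008, 0.04]
    - [0.0228, -0.008, 0.09]
    - [0.0228, -0.008, 0.14]
    - [0.0228, -0.008, 0.14]
    - [0.0228, -0.008, 0.14]
  dr:
    - [0, 0, 0.0111]
    - [0, 0, 0.0111]
    - [0, 0, 0.0111]
    - [0, 0, 0.0111]
    - [0, 0, 0.0111]
    - [0, 0, 0.0111]
    - [0, 0, 0.0111]
  gripper: [5, 5, 5, 5, 5, 5, 5]

```text
clock: 14.73
eef_pos: [554.9, 12.1, 187.5]
eef_rot: [3.141, -0.0, 1.271]
wrist_force: [1.6, 2.0, -3.4]
finger_gap: 17.0
finger_force: 44.9
```

Emit:
carry_out:
  slide:
    - [0.041, -0.01, 0]
    - [0.084, -0.0147, 0]
    - [0.126, -0.0144, 0]
    - [0.169, -0.0088, 0]
    - [0.21, 0.0019, 0]
    - [0.249, 0.0175, 0]
    - [0.287, 0.0378, 0]
    - [0.3215, 0.0625, 0]
    - [0.353, 0.0913, 0]
    - [0.353, 0.0913, 0]
  dr:
    - [0, 0, 0.0194]
    - [0, 0, 0.0389]
    - [0, 0, 0.0583]
    - [0, 0, 0.0778]
    - [0, 0, 0.0972]
    - [0, 0, 0.1167]
    - [0, 0, 0.1361]
    - [0, 0, 0.1556]
    - [0, 0, 0.175]
    - [0, 0, 0.175]
  gripper: [5, 5, 5, 5, 5, 5, 5, 5, 5, 5]

```text
clock: 15.57
eef_pos: [643.6, 35.2, 186.2]
eef_rot: [-3.141, -0.0, 2.377]
wrist_force: [-0.5, -0.9, -1.9]
finger_gap: 17.3
finger_force: 44.9
```

Emit:
carry_out:
  slide:
    - [0, 0, -0.02]
    - [0, 0, -0.06]
    - [0, 0, -0.075]
    - [0, 0, -0.085]
    - [0, 0, -0.095]
    - [0, 0, -0.105]
    - [0, 0, -0.105]
  dr:
    - [0, 0, 0]
    - [0, 0, 0]
    - [0, 0, 0]
    - [0, 0, 0]
    - [0, 0, 0]
    - [0, 0, 0]
    - [0, 0, 0]
  gripper: [5, 5, 5, 5, 5, 5, 5]

```text
clock: 16.15
eef_pos: [643.4, 33.2, 160.8]
eef_rot: [3.141, 0.003, 2.365]
wrist_force: [4.4, -6.5, 2.2]
finger_gap: 17.3
finger_force: 45.0
```

```bash
python3 st.py
```

```text
{'eef_pos': array([643.448,  33.216, 160.775]), 'eef_rot': array([3.141e+00, 3.000e-03, 2.365e+00]), 'wrist_force': array([ 4.43 , -6.536,  2.19 ]), 'moment': array([-0.995, -0.68 , -0.042])}
handle -44.496404646027685 tang(ccw) -1.5577858200768229 rad 7.740587749420412
```

Emit:
carry_out:
  slide:
    - [0.003, -0.003, 0]
    - [0.006, -0.006, 0]
    - [0.006, -0.006, -0.01]
    - [0.006, -0.006, -0.02]
    - [0.006, -0.006, -0.03]
    - [0.006, -0.006, -0.038]
    - [0.006, -0.006, -0.038]
  dr:
    - [0, 0, 0]
    - [0, 0, 0]
    - [0, 0, 0]
    - [0, 0, 0]
    - [0, 0, 0]
    - [0, 0, 0]
    - [0, 0, 0]
  gripper: [5, 5, 5, 5, 5, 5, 5]

```text
clock: 16.73
eef_pos: [644.7, 33.0, 150.2]
eef_rot: [-3.141, 0.0, 2.371]
wrist_force: [0.1, -2.9, 0.4]
finger_gap: 17.3
finger_force: 45.0
```

```bash
python3 st.py;python3 arc.py 580.5 95.3 89 -44 -56 6 644.6 33.4
```

```text
{'eef_pos': array([644.724,  32.975, 150.162]), 'eef_rot': array([-3.141,  0.   ,  2.371]), 'wrist_force': array([ 0.108, -2.862,  0.422]), 'moment': array([-0.489,  0.05 , -0.062])}
handle -44.14843082927557 tang(ccw) -1.9786164668914812 rad 2.071244584063246
[-0.0091, -0.0085] -0.0056
[-0.0182, -0.017] -0.0111
[-0.0276, -0.0251] -0.0167
[-0.0372, -0.0329] -0.0222
[-0.0471, -0.0404] -0.0278
[-0.0573, -0.0475] -0.0333
```

Emit:
carry_out:
  slide:
    - [-0.0091, -0.0085, 0]
    - [-0.0182, -0.017, 0]
    - [-0.0276, -0.0251, 0]
  dr:
    - [0, 0, -0.0056]
    - [0, 0, -0.0111]
    - [0, 0, -0.0167]
  gripper: [5, 5, 5]

```text
clock: 16.98
eef_pos: [637.8, 27.0, 150.4]
eef_rot: [3.141, -0.0, 2.265]
wrist_force: [-0.9, -0.1, -0.3]
finger_gap: 17.4
finger_force: 44.9
```

```bash
python3 st.py
```

```text
{'eef_pos': array([637.755,  27.022, 150.422]), 'eef_rot': array([ 3.141, -0.   ,  2.265]), 'wrist_force': array([-0.939, -0.074, -0.29 ]), 'moment': array([-0.076,  0.039,  0.094])}
handle -50.232816655254055 tang(ccw) -0.7692940615424798 rad -0.5436999709570982
```

Emit:
carry_out:
  slide:
    - [-0.0096, -0.0078, 0]
    - [-0.0195, -0.0153, 0]
    - [-0.0297, -0.0224, 0]
  dr:
    - [0, 0, -0.0056]
    - [0, 0, -0.0111]
    - [0, 0, -0.0167]
  gripper: [5, 5, 5]

```text
clock: 17.23
eef_pos: [630.1, 21.5, 150.0]
eef_rot: [-3.141, -0.001, 2.16]
wrist_force: [1.2, -0.2, -4.1]
finger_gap: 17.5
finger_force: 44.8
```

```bash
python3 st.py;python3 arc.py 580.5 95.3 89 -56 -74 9 630.3 21.5
```

```text
{'eef_pos': array([630.1  ,  21.51 , 149.989]), 'eef_rot': array([-3.141e+00, -1.000e-03,  2.160e+00]), 'wrist_force': array([ 1.206, -0.2  , -4.107]), 'moment': array([-0.082, -0.115,  0.016])}
handle -56.245349746193746 tang(ccw) 0.8917980393321159 rad 0.8367415539620967
[-0.0105, -0.0067] -0.0056
[-0.0212, -0.0131] -0.0111
[-0.0321, -0.0191] -0.0167
[-0.0431, -0.0248] -0.0222
[-0.0544, -0.03] -0.0278
[-0.0658, -0.0349] -0.0333
[-0.0774, -0.0393] -0.0389
[-0.0892, -0.0434] -0.0444
[-0.1011, -0.047] -0.05
```

Emit:
carry_out:
  slide:
    - [-0.0105, -0.0067, 0]
    - [-0.0212, -0.0131, 0]
    - [-0.0321, -0.0191, 0]
  dr:
    - [0, 0, -0.0056]
    - [0, 0, -0.0111]
    - [0, 0, -0.0167]
  gripper: [5, 5, 5]

```text
clock: 17.48
eef_pos: [622.1, 16.8, 150.0]
eef_rot: [-3.141, -0.001, 2.055]
wrist_force: [-0.1, -1.2, -3.8]
finger_gap: 17.3
finger_force: 44.8
```

```bash
python3 st.py
```

```text
{'eef_pos': array([622.073,  16.751, 150.005]), 'eef_rot': array([-3.141e+00, -1.000e-03,  2.055e+00]), 'wrist_force': array([-0.14 , -1.248, -3.813]), 'moment': array([-0.108, -0.137,  0.029])}
handle -62.25426776815769 tang(ccw) -0.7047534480576151 rad 1.0399146727199575
```

Emit:
carry_out:
  slide:
    - [-0.011, -0.0057, 0]
    - [-0.0223, -0.0109, 0]
    - [-0.0337, -0.0158, 0]
    - [-0.0453, -0.0202, 0]
  dr:
    - [0, 0, -0.0056]
    - [0, 0, -0.0111]
    - [0, 0, -0.0167]
    - [0, 0, -0.0222]
  gripper: [5, 5, 5, 5]

```text
clock: 17.82
eef_pos: [610.9, 11.8, 150.1]
eef_rot: [3.142, -0.0, 1.916]
wrist_force: [0.2, 0.8, -3.9]
finger_gap: 17.3
finger_force: 44.8
```

```bash
python3 st.py;python3 arc.py 580.5 95.3 89 -70 -90 10 610.95 11.7
python3 - <<'E'
from h import *
X=[]
for i in range(8):
    camera('top');s=read_state();X.append(np.r_[s['wrist_force'],s['moment']])
print(np.mean(X,0).round(2),np.std(X,0).round(2))
E
```

```text
{'eef_pos': array([610.859,  11.808, 150.095]), 'eef_rot': array([ 3.142, -0.   ,  1.916]), 'wrist_force': array([ 0.153,  0.798, -3.863]), 'moment': array([ 0.079, -0.409,  0.148])}
handle -70.24506547255942 tang(ccw) 0.41412308604186854 rad -0.6996236891008271
[-0.0118, -0.0042] -0.0056
[-0.0237, -0.0078] -0.0111
[-0.0357, -0.011] -0.0167
[-0.0478, -0.0138] -0.0222
[-0.06, -0.0162] -0.0278
[-0.0723, -0.0181] -0.0333
[-0.0846, -0.0196] -0.0389
[-0.097, -0.0207] -0.0444
[-0.1094, -0.0214] -0.05
[-0.1218, -0.0216] -0.0556
[-0.3   1.55 -3.82  0.21 -0.11  0.09] [0.47 0.55 0.63 0.1  0.11 0.03]
```

```bash
cat > eye.py <<'E'
from h import *
s=read_state();p=s['eef_pos'];a=s['eef_rot'][2]-np.pi
im=camera('scene');g=cv2.cvtColor(im,cv2.COLOR_RGB2GRAY).astype(float)
e=[*(p[:2]+65*np.array([np.cos(a),np.sin(a)])+[-.6,-2.6]),p[2]-92+6]
u,v=proj('scene',e);print('pred eye px',u,v)
x0,y0=int(u)-8,int(v)-8
hs=cv2.cvtColor(im,cv2.COLOR_RGB2HSV)
# hole: dark local min surrounded by bright: use blackhat
bh=cv2.morphologyEx(cv2.cvtColor(im,cv2.COLOR_RGB2GRAY),cv2.MORPH_BLACKHAT,np.ones((7,7),np.uint8)).astype(float)
br=cv2.blur((hs[...,1]<60).astype(float)*(g>90),(7,7))
sc=(bh*(br>.4))[y0:y0+17,x0:x0+17];sc[sc<sc.max()*.5]=0
yy,xx=np.mgrid[y0:y0+17,x0:x0+17];U=(sc*xx).sum()/sc.sum();V=(sc*yy).sum()/sc.sum()
X=onz('scene',U,V,e[2]);d=X[:2]+[.6,2.6]-p[:2]
print('eye px',U,V,'len',np.hypot(*d),'ang',np.degrees(np.arctan2(d[1],d[0])),'tool',np.degrees(a))
E
python3 eye.py
```

```text
pred eye px 269.1690641046996 192.8761795221228
eye px 269.8501628664495 193.14657980456025 len 65.40679958661957 ang -68.24839854985707 tool -70.10557578454167
```

Emit:
carry_out:
  slide:
    - [-0.0118, -0.0042, 0]
    - [-0.0237, -0.0078, 0]
    - [-0.0357, -0.011, 0]
    - [-0.0478, -0.0138, 0]
  dr:
    - [0, 0, -0.0056]
    - [0, 0, -0.0111]
    - [0, 0, -0.0167]
    - [0, 0, -0.0222]
  gripper: [5, 5, 5, 5]

```text
clock: 18.6
eef_pos: [599.0, 8.2, 150.6]
eef_rot: [3.141, -0.0, 1.776]
wrist_force: [-0.3, 3.5, -4.3]
finger_gap: 17.9
finger_force: 44.8
```

```bash
cat > av.py <<'E'
from h import *
X=[]
for i in range(4):
    camera('top');s=read_state();X.append(np.r_[s['wrist_force'],s['moment']])
m=np.mean(X,0);f=m[:3];a=s['eef_rot'][2]-np.pi;t=-np.sin(a)*f[0]+np.cos(a)*f[1]
print(s['clock'],m.round(2),'handle',np.degrees(a).round(1),'tang',t.round(2),'rad',(np.cos(a)*f[0]+np.sin(a)*f[1]).round(2),'torque',(t*.087+m[5]).round(3),s['eef_pos'].round(1))
E
python3 av.py
```

```text
18.8 [-0.17  3.15 -4.04  0.43 -0.09  0.09] handle -78.1 tang 0.48 rad -3.12 torque 0.133 [599.2   8.2 150.7]
```

Emit:
carry_out:
  slide:
    - [-0.0122, -0.0014, 0]
    - [-0.0245, -0.003, 0]
    - [-0.0368, -0.004, 0]
    - [-0.0492, -0.005, 0]
  dr:
    - [0, 0, -0.0056]
    - [0, 0, -0.0111]
    - [0, 0, -0.0167]
    - [0, 0, -0.0222]
  gripper: [5, 5, 5, 5]

```text
clock: 19.13
eef_pos: [586.9, 6.6, 150.7]
eef_rot: [3.141, 0.001, 1.638]
wrist_force: [0.3, 0.4, -4.2]
finger_gap: 17.3
finger_force: 44.8
```

```bash
python3 av.py;python3 arc.py 580.5 95.3 88 -86 -112 13 586.7 7
```

```text
19.3333 [ 0.07 -0.5  -3.87 -0.24 -0.14  0.12] handle -86.0 tang 0.03 rad 0.51 torque 0.126 [587.    6.6 150.7]
[-0.0125, 0.0014] -0.0056
[-0.0248, 0.0012] -0.0111
[-0.0371, 0.0014] -0.0167
[-0.0494, 0.0021] -0.0222
[-0.0616, 0.0031] -0.0278
[-0.0738, 0.0046] -0.0333
[-0.0859, 0.0065] -0.0389
[-0.098, 0.0089] -0.0444
[-0.11, 0.0117] -0.05
[-0.1218, 0.0148] -0.0556
[-0.1336, 0.0184] -0.0611
[-0.1452, 0.0224] -0.0667
[-0.1567, 0.0268] -0.0722
```

Emit:
carry_out:
  slide:
    - [-0.0125, 0.0014, 0]
    - [-0.0248, 0.0014, 0]
    - [-0.0371, 0.0014, 0]
    - [-0.0494, 0.0021, 0]
    - [-0.0616, 0.0031, 0]
  dr:
    - [0, 0, -0.0056]
    - [0, 0, -0.0111]
    - [0, 0, -0.0167]
    - [0, 0, -0.0222]
    - [0, 0, -0.0278]
  gripper: [5, 5, 5, 5, 5]

```text
clock: 19.75
eef_pos: [571.5, 7.0, 150.7]
eef_rot: [3.141, 0.001, 1.464]
wrist_force: [0.8, -3.8, -3.0]
finger_gap: 17.6
finger_force: 44.8
```

```bash
python3 av.py;python3 eye.py
```

```text
19.95 [-0.32 -5.3  -4.2  -1.17  0.02  0.11] handle -96.0 tang 0.24 rad 5.31 torque 0.136 [571.6   7.1 150.6]
pred eye px 248.34406473867745 183.43372735472522
eye px 249.915857605178 183.7766990291262 len 62.977191685209405 ang -92.15668940157094 tool -96.0120110465252
```

```bash
python3 arc.py 580.5 95.3 90 -96 -110 7 571.3 7.75
```

```text
[-0.0133, -0.0063] -0.0056
[-0.0257, -0.0043] -0.0111
[-0.038, -0.0019] -0.0167
[-0.0503, 0.0009] -0.0222
[-0.0624, 0.0041] -0.0278
[-0.0744, 0.0078] -0.0333
[-0.0863, 0.0119] -0.0389
```

Emit:
carry_out:
  slide:
    - [-0.0133, -0.0063, 0]
    - [-0.0257, -0.0043, 0]
    - [-0.038, -0.002, 0]
    - [-0.0503, 0.001, 0]
    - [-0.0503, 0.001, 0]
  dr:
    - [0, 0, -0.0056]
    - [0, 0, -0.0111]
    - [0, 0, -0.0167]
    - [0, 0, -0.0222]
    - [0, 0, -0.0222]
  gripper: [5, 5, 5, 5, 5]

```text
clock: 20.42
eef_pos: [558.9, 8.4, 150.8]
eef_rot: [3.141, -0.001, 1.325]
wrist_force: [1.4, 3.8, -3.7]
finger_gap: 17.6
finger_force: 44.8
```

```bash
python3 av.py;python3 eye.py
```

```text
20.6167 [ 0.84  5.84 -4.24  0.91 -0.25  0.11] handle -104.0 tang -0.59 rad -5.87 torque 0.06 [559.1   8.3 150.7]
pred eye px 243.1172456787432 179.4147656368909
eye px 244.51481481481483 179.4814814814815 len 62.05519145682582 ang -101.39443560182065 tool -103.98459713060831
```

Emit:
carry_out:
  slide:
    - [0.018, -0.005, 0]
    - [0.018, -0.005, 0]
    - [0.018, -0.005, 0.05]
    - [0.018, -0.005, 0.12]
    - [0.018, -0.1, 0.14]
    - [0.018, -0.24, 0.14]
    - [0.018, -0.38, 0.14]
    - [0.018, -0.52, 0.14]
    - [0.018, -0.6, 0.14]
    - [0.018, -0.6, 0.14]
  dr:
    - [0, 0, 0.0083]
    - [0, 0, 0.0083]
    - [0, 0, 0.0083]
    - [0, 0, 0.0083]
    - [0, 0, 0.0083]
    - [0, 0, 0.0083]
    - [0, 0, 0.0083]
    - [0, 0, 0.0083]
    - [0, 0, 0.0083]
    - [0, 0, 0.0083]
  gripper: [5, 5, 5, 5, 5, 5, 5, 5, 5, 5]

```text
clock: 21.5
eef_pos: [563.1, -146.1, 186.7]
eef_rot: [3.14, 0.001, 1.372]
wrist_force: [-1.0, -0.4, -3.2]
finger_gap: 17.3
finger_force: 45.0
```

Run:
```python
from h import *
a=camera('top')[174:208,158:192,::-1]
old=cv2.imread('pics/z0.png')[:, :405]  # crop 170:210,150:195 at 9x
o=old[36:342,72:378]
cv2.imwrite('pics/n1.png',np.hstack([cv2.resize(a,(390,390),interpolation=cv2.INTER_CUBIC),cv2.resize(o,(390,390),interpolation=cv2.INTER_CUBIC)]))
```

```text
(no output)
```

View pics/n1.png

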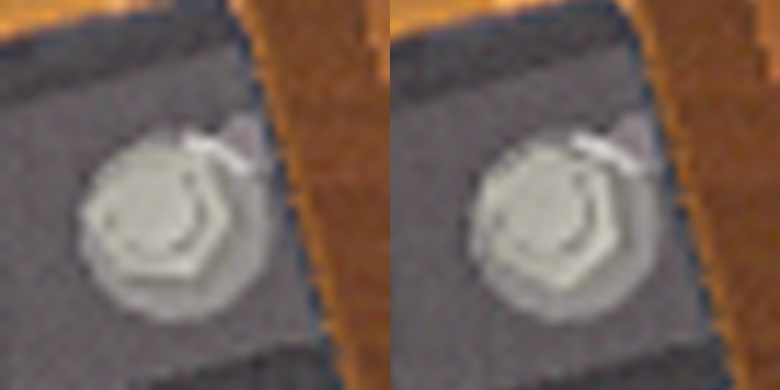

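```bash
python3 eye.py
python3 - <<'E'
from h import *
s=read_state();print(s['eef_pos'],np.degrees(s['eef_rot'][2])-180)
# jaw head from top: spanner head mask near expected
p=s['eef_pos'];a=s['eef_rot'][2]-np.pi;j=p[:2]-86*np.array([np.cos(a),np.sin(a)])
print('jaw pred',j,proj('top',[*j,100]))
im=camera('top');hs=cv2.cvtColor(im,cv2.COLOR_RGB2HSV)
u,v=proj('top',[*j,100]);x0,y0=int(u)-16,int(v)-16
m=((hs[...,1]<60)&(hs[...,2]>110))[y0:y0+33,x0:x0+33]
for r in m: print(''.join('#' if q else '.' for q in r))
E
```

```text
pred eye px 209.8383586304144 208.42909905946672
eye px 211.45506419400857 207.2339514978602 len 59.42291759010176 ang -101.48034390139205 tool -101.3464469694173
[ 563.22963794 -142.83196631  186.39715235] -101.26574892202177
jaw pred [580.03058965 -58.4890471 ] [230.9561199  190.84720343]
.................................
.................................
.................................
.................................
.................................
.................................
................#................
...............#########.........
.............############........
.............############........
.............###########.........
..............##########.........
...................#####.........
.................................
.................................
.................................
.................................
.................................
................................#
................................#
................................#
................................#
...............................##
.........#####.................##
.........##########............##
.........##########..............
..........#########..............
...........#######...............
............######...............
...............###...............
.................................
.................................
.................................
```

```bash
python3 eye.py; python3 eye.py;python3 av.py
python3 - <<'E'
import numpy as np
for a in (-92,):
    r=np.radians(a);print(580.5+89.5*np.cos(r),95.3+89.5*np.sin(r))
E
```

```text
pred eye px 210.4607735282216 208.01589911036848
eye px 211.86796536796535 206.8160173160173 len 59.81693467186683 ang -101.67723967624053 tool -101.18730420277161
pred eye px 210.62020086886318 207.94767749632666
eye px 212.0 206.69216417910448 len 59.75703559760936 ang -101.80096849974495 tool -101.13307648374709
21.95 [ 0.09  0.3  -3.46 -0.1  -0.05  0.02] handle -101.1 tang 0.03 rad -0.31 torque 0.022 [ 563.4 -141.5  185.8]
577.3764950451261 5.854520981790927
```

Emit:
carry_out:
  slide:
    - [0.03, 0.12, 0]
    - [0.056, 0.28, 0]
    - [0.056, 0.43, 0]
    - [0.056, 0.55, 0]
    - [0.056, 0.588, 0]
    - [0.056, 0.588, 0]
    - [0.056, 0.588, -0.04]
    - [0.056, 0.588, -0.07]
    - [0.056, 0.588, -0.08]
    - [0.056, 0.588, -0.08]
  dr:
    - [0, 0, 0.01]
    - [0, 0, 0.02]
    - [0, 0, 0.0253]
    - [0, 0, 0.0253]
    - [0, 0, 0.0253]
    - [0, 0, 0.0253]
    - [0, 0, 0.0253]
    - [0, 0, 0.0253]
    - [0, 0, 0.0253]
    - [0, 0, 0.0253]
  gripper: [5, 5, 5, 5, 5, 5, 5, 5, 5, 5]
  newtons: 60

```text
clock: 22.78
eef_pos: [576.9, 3.8, 164.2]
eef_rot: [-3.139, 0.0, 1.534]
wrist_force: [-1.2, 0.2, -3.0]
finger_gap: 17.3
finger_force: 60.0
```

```bash
python3 av.py
```

```text
22.9833 [ 0.72 -0.32 -2.96 -0.11 -0.1   0.  ] handle -92.1 tang 0.74 rad 0.29 torque 0.066 [577.5   4.4 165.9]
```

Emit:
carry_out:
  slide:
    - [0, 0, -0.012]
    - [0, 0, -0.024]
    - [0, 0, -0.036]
    - [0, 0, -0.048]
    - [0, 0, -0.058]
    - [0, 0, -0.062]
    - [0, 0, -0.062]
  dr:
    - [0, 0, 0]
    - [0, 0, 0]
    - [0, 0, 0]
    - [0, 0, 0]
    - [0, 0, 0]
    - [0, 0, 0]
    - [0, 0, 0]
  gripper: [5, 5, 5, 5, 5, 5, 5]

```text
clock: 23.57
eef_pos: [577.5, 4.6, 150.3]
eef_rot: [3.141, 0.0, 1.535]
wrist_force: [-0.7, -4.6, 2.3]
finger_gap: 16.8
finger_force: 60.0
```

```bash
python3 av.py; python3 eye.py;  python3 arc.py 580.5 95.3 90 -92 -114 11 577.2 5
```

```text
23.7667 [ 0.37 -4.1   3.32 -0.49 -0.11  0.  ] handle -92.0 tang 0.52 rad 4.08 torque 0.048 [577.5   4.8 150.4]
pred eye px 250.66814258307235 185.73594938303498
eye px 251.67235494880546 185.419795221843 len 62.301315276556494 ang -90.60922153601493 tool -92.03769664225753
[-0.0119, 0.0021] -0.0056
[-0.0244, 0.0032] -0.0111
[-0.0369, 0.0047] -0.0167
[-0.0493, 0.0067] -0.0222
[-0.0616, 0.0091] -0.0278
[-0.0739, 0.0119] -0.0333
[-0.086, 0.0151] -0.0389
[-0.098, 0.0188] -0.0444
[-0.1099, 0.0229] -0.05
[-0.1217, 0.0274] -0.0556
[-0.1332, 0.0323] -0.0611
```

Emit:
carry_out:
  slide:
    - [-0.012, -0.003, 0.002]
    - [-0.0244, -0.003, 0.002]
    - [-0.037, -0.001, 0.002]
    - [-0.0493, 0.002, 0.002]
    - [-0.0616, 0.004, 0.002]
  dr:
    - [0, 0, -0.0056]
    - [0, 0, -0.0111]
    - [0, 0, -0.0167]
    - [0, 0, -0.0222]
    - [0, 0, -0.0278]
  gripper: [5, 5, 5, 5, 5]

```text
clock: 24.23
eef_pos: [561.8, 6.2, 150.7]
eef_rot: [-3.142, -0.001, 1.359]
wrist_force: [1.4, -0.5, 2.3]
finger_gap: 17.2
finger_force: 60.0
```

```bash
python3 av.py; python3 eye.py
```

```text
24.4333 [-0.86  0.71  2.81  0.39 -0.02  0.11] handle -102.0 tang -0.99 rad -0.52 torque 0.027 [561.9   6.2 150.6]
pred eye px 243.92235829607725 180.78126560088106
eye px 245.30555555555554 180.7 len 61.81959518287313 ang -99.68693705787634 tool -101.96223580024034
```

Emit:
carry_out:
  slide:
    - [-0.012, 0.003, 0]
    - [-0.0244, 0.006, 0]
    - [-0.0364, 0.0097, 0]
  dr:
    - [0, 0, -0.0056]
    - [0, 0, -0.0111]
    - [0, 0, -0.0167]
  gripper: [5, 5, 5]

```text
clock: 24.73
eef_pos: [553.7, 8.4, 151.1]
eef_rot: [3.138, -0.001, 1.255]
wrist_force: [8.9, 2.0, 2.5]
finger_gap: 17.1
finger_force: 60.3
```

```bash
python3 av.py; python3 eye.py
```

```text
24.9333 [ 4.59  2.61  1.34  0.81 -0.98  0.35] handle -108.0 tang 3.56 rad -3.9 torque 0.654 [553.5   8.7 151. ]
pred eye px 240.75377757238826 177.42287845264303
eye px 242.07435897435897 177.28205128205127 len 61.55916407602737 ang -106.29066689273462 tool -107.98415286235306
```

```bash
python3 arc.py 580.5 95.3 90.5 -108 -104 1 553 8.6; echo;  python3 arc.py 580.5 95.3 90.5 -104 -41 9 558.6 7.5
```

```text
[0.0224, -0.0044] 0.0111

[0.0435, -0.0081] 0.0194
[0.0876, -0.0108] 0.0389
[0.1317, -0.0081] 0.0583
[0.1752, -0.0] 0.0778
[0.2173, 0.0132] 0.0972
[0.2575, 0.0316] 0.1167
[0.2952, 0.0547] 0.1361
[0.3298, 0.0822] 0.1556
[0.3608, 0.1137] 0.175
```

Emit:
carry_out:
  slide:
    - [0.0224, -0.0044, 0]
    - [0.0224, -0.0044, 0]
    - [0.0224, -0.0044, 0.04]
    - [0.0224, -0.0044, 0.09]
    - [0.0224, -0.0044, 0.14]
    - [0.0224, -0.0044, 0.14]
    - [0.0224, -0.0044, 0.14]
  dr:
    - [0, 0, 0.0111]
    - [0, 0, 0.0111]
    - [0, 0, 0.0111]
    - [0, 0, 0.0111]
    - [0, 0, 0.0111]
    - [0, 0, 0.0111]
    - [0, 0, 0.0111]
  gripper: [5, 5, 5, 5, 5, 5, 5]

```text
clock: 25.57
eef_pos: [558.1, 7.4, 185.4]
eef_rot: [-3.141, 0.0, 1.324]
wrist_force: [2.3, 2.6, -5.7]
finger_gap: 17.2
finger_force: 60.0
```

Emit:
carry_out:
  slide:
    - [0.0435, -0.0081, 0]
    - [0.0876, -0.0108, 0]
    - [0.1317, -0.0081, 0]
    - [0.1752, 0, 0]
    - [0.2173, 0.0132, 0]
    - [0.2575, 0.0316, 0]
    - [0.2952, 0.0547, 0]
    - [0.3298, 0.0822, 0]
    - [0.3608, 0.1137, 0]
    - [0.3608, 0.1137, 0]
  dr:
    - [0, 0, 0.0194]
    - [0, 0, 0.0389]
    - [0, 0, 0.0583]
    - [0, 0, 0.0778]
    - [0, 0, 0.0972]
    - [0, 0, 0.1167]
    - [0, 0, 0.1361]
    - [0, 0, 0.1556]
    - [0, 0, 0.175]
    - [0, 0, 0.175]
  gripper: [5, 5, 5, 5, 5, 5, 5, 5, 5, 5]

```text
clock: 26.4
eef_pos: [649.1, 36.0, 184.8]
eef_rot: [-3.14, -0.0, 2.43]
wrist_force: [1.7, -2.7, -3.1]
finger_gap: 17.3
finger_force: 60.0
```

Emit:
carry_out:
  slide:
    - [0, 0, 0]
    - [0, 0, -0.03]
    - [0, 0, -0.065]
    - [0, 0, -0.08]
    - [0, 0, -0.09]
    - [0, 0, -0.1]
    - [0, 0, -0.11]
    - [0, 0, -0.11]
  dr:
    - [0, 0, 0]
    - [0, 0, 0]
    - [0, 0, 0]
    - [0, 0, 0]
    - [0, 0, 0]
    - [0, 0, 0]
    - [0, 0, 0]
    - [0, 0, 0]
  gripper: [5, 5, 5, 5, 5, 5, 5, 5]

```text
clock: 27.07
eef_pos: [648.9, 34.2, 158.6]
eef_rot: [3.141, 0.003, 2.42]
wrist_force: [5.4, -5.7, 3.0]
finger_gap: 17.2
finger_force: 60.0
```

```bash
python3 av.py; python3 eye.py
```

```text
27.2667 [ 5.31 -5.93  2.69 -0.92 -0.82 -0.04] handle -41.4 tang -0.94 rad 7.91 torque -0.122 [648.9  34.2 159. ]
pred eye px 296.13305436313954 192.70017849965612
eye px 295.9593301435407 191.4665071770335 len 60.6920763914024 ang -40.6869250163189 tool -41.365299469421686
```

Emit:
carry_out:
  slide:
    - [0.003, -0.003, 0]
    - [0.006, -0.0055, 0]
    - [0.006, -0.0055, -0.01]
    - [0.006, -0.0055, -0.02]
    - [0.006, -0.0055, -0.028]
    - [0.006, -0.0055, -0.03]
    - [0.006, -0.0055, -0.03]
  dr:
    - [0, 0, 0]
    - [0, 0, 0]
    - [0, 0, 0]
    - [0, 0, 0]
    - [0, 0, 0]
    - [0, 0, 0]
    - [0, 0, 0]
  gripper: [5, 5, 5, 5, 5, 5, 5]

```text
clock: 27.9
eef_pos: [650.1, 34.0, 150.4]
eef_rot: [-3.141, 0.0, 2.425]
wrist_force: [0.8, -3.0, 3.2]
finger_gap: 17.0
finger_force: 60.0
```

```bash
python3 av.py; python3 eye.py; python3 arc.py 580.5 95.3 92 -41 -65 12 650 34.6
```

```text
28.1 [ 0.68 -3.69  2.43 -0.45  0.06 -0.06] handle -41.1 tang -2.34 rad 2.93 torque -0.259 [650.2  34.1 150.7]
pred eye px 296.3324470175133 194.65280811091404
eye px 295.95791583166334 194.4488977955912 len 64.08067226113953 ang -41.82376928472218 tool -41.07059975147041
[-0.0089, -0.0082] -0.0056
[-0.0178, -0.0174] -0.0111
[-0.027, -0.0263] -0.0167
[-0.0366, -0.0349] -0.0222
[-0.0464, -0.0432] -0.0278
[-0.0565, -0.0511] -0.0333
[-0.0669, -0.0586] -0.0389
[-0.0776, -0.0658] -0.0444
[-0.0885, -0.0726] -0.05
[-0.0996, -0.0791] -0.0556
[-0.1109, -0.0851] -0.0611
[-0.1225, -0.0907] -0.0667
```

Emit:
carry_out:
  slide:
    - [-0.009, -0.0082, 0]
    - [-0.018, -0.0174, 0]
    - [-0.027, -0.0263, 0]
    - [-0.0366, -0.0349, 0]
    - [-0.0464, -0.0432, 0]
  dr:
    - [0, 0, -0.0056]
    - [0, 0, -0.0111]
    - [0, 0, -0.0167]
    - [0, 0, -0.0222]
    - [0, 0, -0.0278]
  gripper: [5, 5, 5, 5, 5]

```text
clock: 28.57
eef_pos: [638.1, 24.0, 150.3]
eef_rot: [-3.142, -0.001, 2.249]
wrist_force: [-0.9, 2.3, 0.9]
finger_gap: 17.5
finger_force: 59.9
```

```bash
python3 av.py; python3 eye.py
```

```text
28.7667 [-0.92  2.12  0.21  0.61  0.13 -0.02] handle -51.0 tang 0.62 rad -2.22 torque 0.031 [638.4  23.9 150.5]
pred eye px 287.0376704249337 195.4634051463917
eye px 287.20923076923077 194.65846153846155 len 62.19190395859665 ang -50.28541534218332 tool -50.98772914830958
```

Emit:
carry_out:
  slide:
    - [-0.0101, -0.0076, 0]
    - [-0.0205, -0.015, 0]
    - [-0.0312, -0.022, 0]
    - [-0.042, -0.029, 0]
  dr:
    - [0, 0, -0.0056]
    - [0, 0, -0.0111]
    - [0, 0, -0.0167]
    - [0, 0, -0.0222]
  gripper: [5, 5, 5, 5]

```text
clock: 29.15
eef_pos: [628.0, 16.3, 150.5]
eef_rot: [-3.142, -0.0, 2.11]
wrist_force: [-0.5, 1.2, 0.4]
finger_gap: 17.2
finger_force: 59.9
```

```bash
python3 av.py; python3 eye.py
```

```text
29.35 [-0.76  0.78  0.53  0.39  0.09  0.02] handle -59.0 tang -0.24 rad -1.06 torque -0.003 [628.1  16.3 150.6]
pred eye px 279.3750915325029 195.36419335097528
eye px 279.52758620689656 194.50689655172414 len 61.932618528343305 ang -58.71131153861736 tool -58.95778777589008
```

Emit:
carry_out:
  slide:
    - [-0.011, -0.006, 0]
    - [-0.0225, -0.0118, 0]
    - [-0.034, -0.0172, 0]
    - [-0.0458, -0.022, 0]
  dr:
    - [0, 0, -0.0056]
    - [0, 0, -0.0111]
    - [0, 0, -0.0167]
    - [0, 0, -0.0222]
  gripper: [5, 5, 5, 5]

```text
clock: 29.73
eef_pos: [616.8, 10.8, 150.7]
eef_rot: [3.141, 0.0, 1.971]
wrist_force: [1.2, 0.7, -0.1]
finger_gap: 17.2
finger_force: 60.0
```

```bash
python3 av.py; python3 eye.py
```

```text
29.9333 [-0.34  0.67  0.37  0.31 -0.07  0.1 ] handle -66.9 tang -0.05 rad -0.75 torque 0.096 [616.8  10.7 150.7]
pred eye px 271.8301143796196 194.27904627166183
eye px 272.5375494071146 193.56521739130434 len 62.06857507797097 ang -65.60795461755542 tool -66.9443727439217
```

```bash
python3 arc.py 580.5 95.3 91.5 -67 -107 10 616.55 10.7
```

```text
[-0.025, -0.0077] -0.0111
[-0.0495, -0.0151] -0.0222
[-0.0744, -0.0209] -0.0333
[-0.0996, -0.0249] -0.0444
[-0.125, -0.0271] -0.0556
[-0.1506, -0.0275] -0.0667
[-0.1761, -0.0262] -0.0778
[-0.2015, -0.0231] -0.0889
[-0.2265, -0.0182] -0.1
[-0.2512, -0.0116] -0.1111
```

Emit:
carry_out:
  slide:
    - [-0.025, -0.0077, 0]
    - [-0.0495, -0.0151, 0]
    - [-0.0744, -0.0209, 0]
    - [-0.0996, -0.0249, 0]
    - [-0.125, -0.0271, 0]
    - [-0.1506, -0.0275, 0]
    - [-0.1761, -0.0262, 0]
  dr:
    - [0, 0, -0.0111]
    - [0, 0, -0.0222]
    - [0, 0, -0.0333]
    - [0, 0, -0.0444]
    - [0, 0, -0.0556]
    - [0, 0, -0.0667]
    - [0, 0, -0.0778]
  gripper: [5, 5, 5, 5, 5, 5, 5]

```text
clock: 30.57
eef_pos: [572.6, 3.7, 150.8]
eef_rot: [3.141, 0.001, 1.48]
wrist_force: [1.5, -2.0, 0.8]
finger_gap: 17.4
finger_force: 60.0
```

```bash
python3 av.py; python3 eye.py
```

```text
30.7667 [-1.59 -4.35  0.47 -0.65  0.07  0.1 ] handle -94.9 tang -1.21 rad 4.46 torque -0.009 [572.7   3.8 150.7]
pred eye px 248.30349989792532 184.56189253833654
eye px 250.12687813021702 184.15859766277129 len 60.463016531984486 ang -92.05756621074076 tool -94.88880782657877
```

Emit:
carry_out:
  slide:
    - [-0.0254, 0.0031, 0]
    - [-0.0504, 0.008, 0]
    - [-0.0751, 0.0146, 0]
  dr:
    - [0, 0, -0.0111]
    - [0, 0, -0.0222]
    - [0, 0, -0.0333]
  gripper: [5, 5, 5]

```text
clock: 31.07
eef_pos: [554.5, 7.7, 150.9]
eef_rot: [3.139, -0.001, 1.272]
wrist_force: [9.9, -0.3, -0.0]
finger_gap: 17.3
finger_force: 60.1
```

```bash
python3 av.py; python3 eye.py;python3 arc.py 580.5 95.3 91.5 -107 -115 4 553.7 7.8
```

```text
31.2667 [ 1.89  1.75  0.23  0.43 -0.53  0.14] handle -106.8 tang 1.3 rad -2.22 torque 0.253 [554.3   8.1 150.8]
pred eye px 241.09286857875153 177.99515727646227
eye px 242.91054313099042 178.20766773162939 len 61.29746041012555 ang -103.24072189966151 tool -106.83561183503035
[-0.012, 0.0039] -0.0056
[-0.024, 0.0083] -0.0111
[-0.0358, 0.0131] -0.0167
[-0.0475, 0.0183] -0.0222
```

Emit:
carry_out:
  slide:
    - [-0.012, 0.0039, 0]
    - [-0.024, 0.0083, 0]
    - [-0.0358, 0.0131, 0]
    - [-0.0358, 0.0131, 0]
  dr:
    - [0, 0, -0.0056]
    - [0, 0, -0.0111]
    - [0, 0, -0.0167]
    - [0, 0, -0.0167]
  gripper: [5, 5, 5, 5]

```text
clock: 31.65
eef_pos: [546.2, 11.8, 151.4]
eef_rot: [3.138, -0.003, 1.169]
wrist_force: [9.8, 9.2, -2.0]
finger_gap: 17.1
finger_force: 60.2
```

```bash
python3 av.py; python3 eye.py
```

```text
31.85 [ 9.45  8.82 -0.63  1.82 -2.11  0.32] handle -112.9 tang 5.28 rad -11.8 torque 0.779 [546.3  11.9 151.2]
pred eye px 238.4874895704378 174.3318089294894
eye px 238.83159359777315 173.28462073764788 len 62.22964126711795 ang -115.64447504938192 tool -112.89420449267135
```

Emit:
carry_out:
  slide:
    - [0.018, -0.006, 0]
    - [0.035, -0.013, 0]
    - [0.035, -0.013, 0.04]
    - [0.035, -0.013, 0.1]
    - [0.035, -0.06, 0.16]
    - [0.035, -0.2, 0.18]
    - [0.035, -0.35, 0.18]
    - [0.035, -0.5, 0.18]
    - [0.035, -0.6, 0.18]
    - [0.035, -0.6, 0.18]
  dr:
    - [0, 0, 0.008]
    - [0, 0, 0.0167]
    - [0, 0, 0.0167]
    - [0, 0, 0.0167]
    - [0, 0, 0.0167]
    - [0, 0, 0.0167]
    - [0, 0, 0.0167]
    - [0, 0, 0.0167]
    - [0, 0, 0.0167]
    - [0, 0, 0.0167]
  gripper: [5, 5, 5, 5, 5, 5, 5, 5, 5, 5]

```text
clock: 32.73
eef_pos: [553.1, -143.1, 194.9]
eef_rot: [-3.14, 0.001, 1.272]
wrist_force: [-0.8, 0.1, -4.3]
finger_gap: 17.3
finger_force: 60.0
```

```bash
python3 - <<'E'
from h import *
p=cv2.imread('pics/n1.png');prev=p[:,:390];ini=p[:,390:]
a=cv2.resize(camera('top')[174:208,158:192,::-1],(390,390),interpolation=cv2.INTER_CUBIC)
sub=slice(120,330),slice(60,285)
for n,o in(('prev',prev),('ini',ini)): print(n,np.abs(a[sub].astype(float)-o[sub]).mean())
b=camera('scene')[150:240,180:290,::-1]
cv2.imwrite('pics/n2.png',np.hstack([a,cv2.resize(b,(410,390),interpolation=cv2.INTER_CUBIC)]))
E
python3 av.py;python3 eye.py
```

```text
prev 2.0707019400352733
ini 5.961114638447972
33.0333 [-0.18  0.17 -3.62 -0.22 -0.01 -0.01] handle -106.9 tang -0.23 rad -0.11 torque -0.026 [ 553.6 -138.   195.5]
pred eye px 206.9204212779731 201.71759821621455
eye px nan nan len nan ang nan tool -106.9414108274749eye.py:12: RuntimeWarning: invalid value encountered in scalar divide
  yy,xx=np.mgrid[y0:y0+17,x0:x0+17];U=(sc*xx).sum()/sc.sum();V=(sc*yy).sum()/sc.sum()
```

View pics/n2.png

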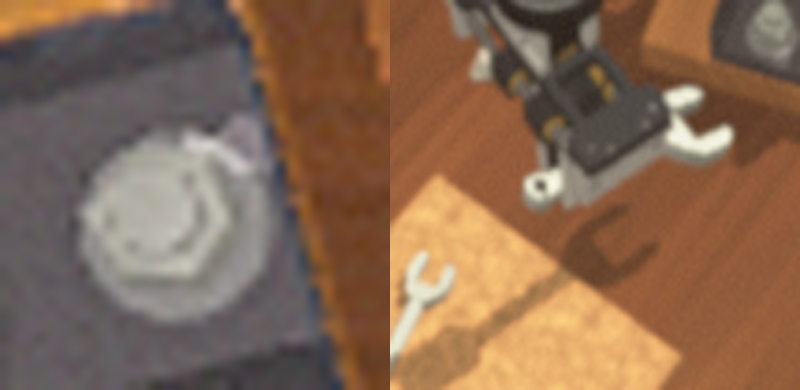

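Run:
```python
from h import *
n1=cv2.imread('pics/n1.png');n2=cv2.imread('pics/n2.png')
for nm,im in(('ini',n1[:,390:]),('afterS3',n1[:,:390]),('now',n2[:,:390])):
    g=cv2.GaussianBlur(cv2.cvtColor(im,cv2.COLOR_BGR2GRAY).astype(np.float32),(0,0),5)
    gx=cv2.Sobel(g,cv2.CV_32F,1,0);gy=cv2.Sobel(g,cv2.CV_32F,0,1)
    yy,xx=np.mgrid[:390,:390];out=[]
    for cx,cy in((157,213),(155,211),(159,215)):
        r=np.hypot(xx-cx,yy-cy)
        rd=(gx*(xx-cx)+gy*(yy-cy))/(r+1e-6)
        w=((r>52)&(r<88))*(gx**2+gy**2)*(rd<0)*(np.abs(rd)>.7*np.hypot(gx,gy))
        th=np.arctan2(gx,gy)  # image normal -> angle: world x=-v, y=-u ; ang=atan2(-u,-v)
        th=np.arctan2(-(-gx),-(-gy))
        z=(w*np.exp(6j*th)).sum();out.append((round(float(np.degrees(np.angle(z)))/6+30,1),round(float(abs(z)/w.sum()),2)))
    print(nm,'corner mod60',out)
m=camera_model('top')
# eye in scene: ray x vertical plane through tool along handle
s=read_state();p=s['eef_pos'];a=s['eef_rot'][2]-np.pi;h=np.array([np.cos(a),np.sin(a),0]);nn=np.array([-h[1],h[0],0])
o,d=ray('scene',221,192.7);o=o+[.6,2.6,0];k=((p-o)@nn)/(d@nn);X=o+k*d;print('eye',X,'len',(X-p)@h,'z rel tcp',X[2]-p[2])
im=camera('scene');print(p)
```

```text
ini corner mod60 [(6.9, 0.19), (7.5, 0.19), (6.6, 0.19)]
afterS3 corner mod60 [(21.9, 0.26), (22.0, 0.27), (21.9, 0.26)]
now corner mod60 [(21.2, 0.3), (21.2, 0.3), (21.2, 0.29)]
eye [ 547.90015928 -156.86013686  113.42913012] len 19.671500061793264 z rel tcp -82.09662731083469
[ 553.63505298 -138.04315228  195.52575743]
```

Emit:
carry_out:
  slide:
    - [0.02, -0.12, 0]
    - [0.04, -0.26, 0]
    - [0.06, -0.4, 0]
    - [0.085, -0.54, 0]
    - [0.085, -0.66, 0]
    - [0.085, -0.73, -0.05]
    - [0.085, -0.757, -0.12]
    - [0.085, -0.757, -0.18]
    - [0.085, -0.757, -0.18]
    - [0.085, -0.757, -0.18]
  dr:
    - [0, 0, 0.005]
    - [0, 0, 0.01]
    - [0, 0, 0.015]
    - [0, 0, 0.0194]
    - [0, 0, 0.0194]
    - [0, 0, 0.0194]
    - [0, 0, 0.0194]
    - [0, 0, 0.0194]
    - [0, 0, 0.0194]
    - [0, 0, 0.0194]
  gripper: [5, 5, 5, 5, 5, 5, 5, 5, 5, 5]

```text
clock: 33.97
eef_pos: [574.9, -327.6, 150.2]
eef_rot: [-3.14, -0.001, 1.396]
wrist_force: [-0.3, 0.6, -3.1]
finger_gap: 17.3
finger_force: 60.0
```

```bash
python3 av.py
python3 - <<'E'
from h import *
import sys
s=read_state();p=s['eef_pos'];z=p[2]-86
im=camera('scene');hs=cv2.cvtColor(im,cv2.COLOR_RGB2HSV)
m=((hs[...,1]<55)&(hs[...,2]>150)).astype(np.uint8)
k,l,st,c=cv2.connectedComponentsWithStats(m)
for i in range(1,k):
    X=onz('scene',*c[i],z)
    if st[i,4]>12 and 420<X[0]<700 and -430<X[1]<-100: print(st[i].tolist(),X.round(0))
im=camera('top');hs=cv2.cvtColor(im,cv2.COLOR_RGB2HSV)
m=((hs[...,1]<50)&(hs[...,2]>120)).astype(np.uint8)
k,l,st,c=cv2.connectedComponentsWithStats(m)
for i in range(1,k):
    X=onz('top',*c[i],z)
    if st[i,4]>12 and 420<X[0]<700 and -430<X[1]<-100: print('top',st[i].tolist(),X.round(0),onz('top',st[i,0],c[i][1],z).round(0))
hm=(cv2.inRange(cv2.cvtColor(im,cv2.COLOR_RGB2HSV),(8,70,110),(28,200,255))>0).astype(np.uint8)
hm=cv2.morphologyEx(hm,cv2.MORPH_OPEN,np.ones((5,5)))
row=hm[215];print('mat cols row215',np.nonzero(row[230:400])[0][[0,-1]]+230,onz('top',264.7,213,4).round(0),onz('top',363.5,213,4).round(0),onz('top',310,168,4).round(0),onz('top',310,259,4).round(0))
E
```

```text
34.1667 [ 0.19 -0.06 -3.23 -0.23 -0.03 -0.  ] handle -100.0 tang 0.19 rad 0.02 torque 0.015 [ 575.3 -327.9  152. ]
[212, 222, 24, 18, 202] [ 607. -235.   66.]
[173, 229, 6, 5, 18] [ 506. -304.   66.]
[171, 240, 4, 6, 13] [ 525. -336.   66.]
[178, 251, 10, 9, 54] [ 568. -345.   66.]
top [336, 151, 4, 9, 15] [ 682. -336.   66.] [ 681. -332.   66.]
top [281, 179, 44, 22, 398] [ 586. -236.   66.] [ 586. -187.   66.]
top [284, 231, 15, 14, 82] [ 470. -213.   66.] [ 470. -194.   66.]
mat cols row215 [230 386] [ 534. -148.    4.] [ 536. -420.    4.] [ 660. -274.    4.] [ 411. -270.    4.]
```

Emit:
carry_out:
  slide:
    - [0, 0, -0.05]
    - [0, 0, -0.1]
    - [0, 0, -0.12]
    - [0, 0, -0.135]
    - [0, 0, -0.145]
    - [0, 0, -0.155]
    - [0, 0, -0.155]
  dr:
    - [0, 0, 0]
    - [0, 0, 0]
    - [0, 0, 0]
    - [0, 0, 0]
    - [0, 0, 0]
    - [0, 0, 0]
    - [0, 0, 0]
  gripper: [5, 5, 5, 5, 5, 5, 5]

```text
clock: 34.85
eef_pos: [574.8, -328.3, 111.7]
eef_rot: [-3.142, -0.0, 1.395]
wrist_force: [-0.2, -4.8, 1.6]
finger_gap: 17.3
finger_force: 60.0
```

```bash
python3 av.py
```

```text
35.05 [-0.18 -3.4   1.85 -0.15 -0.11 -0.05] handle -100.1 tang 0.41 rad 3.38 torque -0.013 [ 574.9 -328.2  112.2]
```

Emit:
carry_out:
  slide:
    - [0, 0, -0.006]
    - [0, 0, -0.012]
    - [0, 0, -0.018]
    - [0, 0, -0.024]
    - [0, 0, -0.03]
    - [0, 0, -0.03]
    - [0, 0, -0.03]
  dr:
    - [0, 0, 0]
    - [0, 0, 0]
    - [0, 0, 0]
    - [0, 0, 0]
    - [0, 0, 0]
    - [0, 0, 0]
    - [0, 0, 0]
  gripper: [5, 5, 5, 5, 5, 5, 5]
  newtons: 20

```text
clock: 35.63
eef_pos: [574.8, -328.1, 104.2]
eef_rot: [-3.141, -0.0, 1.395]
wrist_force: [-0.6, -1.1, -1.5]
finger_gap: 17.9
finger_force: 20.0
```

```bash
python3 av.py
```

```text
35.8333 [ 0.45 -0.53 -1.08  0.01 -0.08 -0.04] handle -100.1 tang 0.53 rad 0.44 torque 0.009 [ 574.8 -328.1  104.4]
```

Emit:
carry_out:
  slide:
    - [0, 0, -0.003]
    - [0, 0, -0.005]
    - [0, 0, -0.005]
    - [0, 0, -0.005]
    - [0, 0, -0.005]
    - [0, 0, -0.005]
  dr:
    - [0, 0, 0]
    - [0, 0, 0]
    - [0, 0, 0]
    - [0, 0, 0]
    - [0, 0, 0]
    - [0, 0, 0]
  gripper: [5, 5, 5, 5, 5, 5]
  newtons: 4

```text
clock: 36.33
eef_pos: [574.8, -328.2, 103.1]
eef_rot: [-3.142, -0.0, 1.395]
wrist_force: [0.3, -1.0, -1.2]
finger_gap: 17.9
finger_force: 4.0
```

Emit:
carry_out:
  slide:
    - [0, 0, 0]
    - [0, 0, 0]
    - [0, 0, 0]
    - [0, 0, 0]
    - [0, 0, 0]
    - [0, 0, 0.05]
    - [0, 0, 0.2]
    - [0, 0, 0.35]
    - [0, 0, 0.5]
    - [0, 0, 0.6]
  dr:
    - [0, 0, 0]
    - [0, 0, 0]
    - [0, 0, 0]
    - [0, 0, 0]
    - [0, 0, 0]
    - [0, 0, 0]
    - [0, 0, 0]
    - [0, 0, 0]
    - [0, 0, 0]
    - [0, 0, 0]
  gripper: [25, 35, 45, 55, 60, 60, 60, 60, 60, 60]

```text
clock: 37.17
eef_pos: [575.0, -328.3, 258.4]
eef_rot: [3.137, 0.002, 1.395]
wrist_force: [-0.3, 0.0, 0.8]
finger_gap: 56.6
finger_force: 0.0
```

Emit:
carry_out:
  slide:
    - [-0.1, -0.1, 0]
    - [-0.3, -0.2, 0]
    - [-0.5, -0.3, 0]
    - [-0.6, -0.4, 0]
    - [-0.75, -0.5, 0]
    - [-0.75, -0.6, 0]
    - [-0.75, -0.6, 0]
    - [-0.75, -0.6, 0]
  dr:
    - [0, 0, 0]
    - [0, 0, 0]
    - [0, 0, 0]
    - [0, 0, 0]
    - [0, 0, 0]
    - [0, 0, 0]
    - [0, 0, 0]
    - [0, 0, 0]
  gripper: [60, 60, 60, 60, 60, 60, 60, 60]

```text
clock: 37.83
eef_pos: [385.9, -479.7, 254.0]
eef_rot: [3.141, 0.001, 1.392]
wrist_force: [0.8, 0.4, -0.8]
finger_gap: 56.1
finger_force: 0.0
```

Run:
```python
from h import *
from meas import spmask
print(read_state()['eef_pos'],read_state()['clock'])
im,m=spmask('top')
k,l,st,c=cv2.connectedComponentsWithStats(m)
for i in range(1,k):
    X=onz('top',*c[i],18)
    if st[i,4]>60 and 430<X[0]<680 and -430<X[1]<150:
        ys,xs=np.nonzero(l==i);P=np.array([onz('top',x,y,18)[:2] for x,y in zip(xs,ys)]);q=P-P.mean(0);w,V=np.linalg.eigh(q.T@q);s=q@V[:,1]
        print(st[i],P.mean(0).round(1),np.degrees(np.arctan2(V[1,1],V[0,1])),s.min(),s.max())
```

```text
[ 385.92584477 -479.67419762  254.00814913] 37.8333
[279 180  66  25 525] [ 584.8 -264. ] 79.74666122192257 -100.49868938350167 76.76053261716858
[165 184  17  18 224] [584.9  99.6] 144.8641426604921 -28.113983947184494 22.363377260380183
[284 225  47  20 237] [ 478.7 -255.7] 104.12563609885905 -70.26614047989713 55.61079929068441
```

```bash
python3 -c "
from cell import *
print(sign_off())"
```

```text
the job is handed in; nothing more can be done
None
```

I handed the job in at about 38 s: the nut appears to be hard up on its lug (about 105° of travel), judged from camera and force readings rather than read directly, and the spanner lies flat on the cork mat. The nut did not move in the last two strokes at about 0.65–0.78 N m, well above its 0.2 N m drag. The smaller spanner is unmoved; I did not re-measure the other bystanders.

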